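# Set the tilting work rest to 20 degrees and load the block

### The arm

A 6-joint arm with a two-finger parallel gripper is mounted at the origin on a cart in front of the work surface, level with it; the furniture and walls round the work are solid. World frame = base frame: x ahead of the robot, y to its left, z up, the work surface at z = 0. Lengths are in m, angles in rad, forces in N, time in s.
With the tool pointing down it reaches from about 0.25 to 0.775 m from the base axis. Payload 4 kg.
Tool frame: the origin (TCP) lies between the finger pads, 19 mm behind the fingertips; this is the grasp point; z points along the fingers, y is the line along which they close (so a half turn about z gives the same grasp; the last joint's range is limited). The gripper opens to 94 mm and grips with 3 to 60 N. Pads are 16 mm wide; open, the fingers measure 119 mm over their backs; the gripper's body (75 mm by 177 mm) begins 78 mm behind the grasp point.
Start: joints at [1.015, 0.087, 1.371, -0, 1.684, -0.103], TCP at [0.241, 0.495, 0.224] pointing down, gripper open.
Joint ranges: [-3.1, 3.1], [-0.76, 2.03], [0.27, 2.55], [-1.08, 4.22], [0.17, 2.65], [-2.57, 2.57]. Speed limits (rad/s): [2.79, 2.79, 3.14, 3.14, 3.14, 3.14].

### API

Orientations are given as [roll, pitch, yaw] about the fixed x, y, z axes, in that order (R = Rz(yaw) Ry(pitch) Rx(roll)).
In Python, from bench import robot gives the robot as it stands.
- The arm moves only by the shell command python3 nudge.py 'ROWS'. ROWS is a JSON object whose key "motion" holds a list of rows, 1 to 20 of them, each of 5 numbers: the finger opening in m, then dx, dy, dz in m, then a turn about the tool's z in rad; each row shifts and turns the commanded pose from where the row before left it, along the tool's axes as they then stand; what a row does not reach is not made up. A row lasts 1/12 s, in which the tool goes at most 0.0417 m and 0.125 rad, less where a joint would pass 70% of its speed; a pose out of reach is approached as far as the arm can. The fingers move at their own pace and stop on an object; the grip force is fixed at half the most. Time passes only in rows, so rows that do not move let the fingers close. It prints the time, the measured TCP pose, the force, the opening and the grip force at its end. Input that does not fit is refused with a message, and nothing moves.
- robot.get_obs(): the state, without advancing time (a new reading comes with each control period).
- robot.snapshot(name): name is "scene" or "side" or "wrist"; returns a dict with "color" (480x640x3 uint8, blue, green, red), "fx", "fy", "cx", "cy" (pixels), "extrinsics" (4x4, takes a point from world to camera coordinates). Camera axes: x right, y down, z forward; pixel columns grow to the right and rows downward; lengths in m; the calibration is good to about 2 mm. The wrist camera is an equidistant fisheye: a pixel r from the principal point sees the ray r / f radians off the axis. A picture is of the moment at which its call begins. There is no depth.
- robot.close_job(): hands the job in; it is judged then, once.
The state is a dict: "time": time; "joint_positions": joint angles; "qvel": joint speeds; "joint_torque": joint torques, N m; "tool_pos": TCP position; "ee_rot": TCP orientation; "wrist_force": force on the tool from outside, world axes, zero at the start; "wrist_torque": the same for the moment, N m; "width": finger opening in m; "finger_force": force on a finger pad.
Only numpy, scipy, OpenCV 4.12 (cv2) and the standard library are available. Lean on these libraries where they do the work, as an engineer would, in place of code of your own. Each camera call takes 0.05 s, during which the arm holds its last target. There are 200 camera calls.

### The job

Get the work rest ready for sanding a 20 degree bevel: first turn it by its black knob until its white pointer meets the red mark on the base, next fold the yellow stop up until it stands square to the plate, then raise the plywood plate by its blue bar to 20 degrees (the red mark on its scale). Finally lay the light brown wooden block flat on the sloping plate, centred, its long side running up the slope and its lower end against the stop. Leave the pliers and the file where they are.

Things in the scene. Friction and masses are not known exactly. Their poses are not given: they have to be found in the camera images.
- work_rest: fixed round grey base of the work rest, 192 mm across and 10 mm high, with a red radial mark on its right (-y) rim. Origin: centre of its underside, on the swivel axis (vertical). Its +x is the uphill direction of the plate once the swivel is at its mark
- rest_swivel (a joint): angle of the turntable on the base, rad, growing counter-clockwise from above; 0 = white pointer at the red mark (wanted), starts at 0.4 to 0.8, range -0.6 to 1.3. Stiff: stays where left, takes 0.5 N m (about 5 N at the knob)
- swivel_knob (a point): grip point of the round upright black knob that turns the turntable: 26 mm thick, from z = 46 to 86 mm, 108 mm from the swivel axis on the turntable's left (+y) side; this point is on its axis at z = 74 mm. Axes: those of the turntable (x uphill, z up)
- rest_plate (a joint): tilt of the plywood plate, rad; 0 = level, growing as its far edge rises; 0.349 (20 degrees) wanted; starts at 0.01 to 0.14, range 0 to 1.2. Stiff: stays where left, takes 1.2 N m plus the weight (about 11 N at the blue bar). A steel arc with ticks every 10 degrees on the right side has a thick red mark at 20 degrees
- tilt_hinge (a point): middle of the level hinge line at the plate's lower edge, 55 mm above the table, 75 mm from the swivel axis. Axes: those of the plate (x up the slope, y along the hinge to the left, z square out of the plate's face)
- lift_bar (a point): middle of the blue round bar that raises the plate: 12 mm thick, 90 mm long along y, on two arms beyond the plate's upper edge, 160 mm from the hinge along the plate's x and 4 mm along its z. 39 mm of open space (76 mm wide) between the bar and the plate. Axes: those of the plate
- seat (a point): where the middle of the block's underside comes when it is seated: on the plate's top face, 57 mm up the slope from the hinge. The plate is 115 mm (up the slope) by 120 mm by 8 mm thick, its top face 8 mm out from the hinge axis. Axes: those of the plate
- rest_stop (a joint): angle of the yellow stop to the plate, rad: 0 = folded flat over the plate towards its upper edge, 1.571 = standing square to the plate (wanted), range 0 to 2.1; starts at 0.1 to 0.4. Stiff: stays where left, takes 0.5 N m (about 7 N at its bar)
- stop_hinge (a point): middle of the stop's hinge line, along the plate's lower edge, 20 mm out from the tilt hinge along the plate's z. Axes: those of the stop (x from its hinge to its bar, y along the hinge)
- stop_bar (a point): middle of the stop's yellow round bar: 12 mm thick, 84 mm long along the hinge, 70 mm from the stop hinge, on two thin arms (77 mm clear between them). The stop's panel is 104 mm wide, 28 mm high and 8 mm thick from the hinge outward, then 36 mm of open space up to the bar. Axes: those of the stop
- wood_block_0: loose light brown wooden block, 68 (x) x 106 (y) x 45 (z) mm, about 0.16 kg. Origin: centre of its underside. Starts flat on the table on the left; grip across the 68 mm
- drill_press: fixed green drill press in the middle of the table, to be kept clear of: base plate 345 x 160 mm, head from 0.35 m up; one feed-handle ball sticks out towards the robot, at 0.27 m before and 0.08 m to the right of this origin, 0.54 m above the table, so pass in front of it with the arm drawn in (TCP within 0.42 m of the base axis). Origin: middle of its foot, on the table
- pliers: pliers with blue handles, 166 mm long, 12 mm high, lying in front of the drill press; to be left alone. Origin: centre of its underside
- flat_file: flat file with a wooden handle, 241 mm long, 24 mm high, lying at the far left; to be left alone. Origin: centre of its underside

How it is judged:
By the outcome, as a careful person would: the job done as asked, in the order asked, and still so for the second after the job is handed in, with the robot touching nothing.
It also fails if it takes over 72 s, if anything falls off the work surface, if the arm or the gripper's body presses on something with over 40 N, if the wrist force passes 120 N, or if a joint passes its speed limit or range.

## Working session

There is one attempt and no reset: what is moved stays moved. The work goes in short steps, Python scripts to look and compute and a shell command to move; the robot and the scene stay as the last step left them, time stands still between calls to the robot, and variables do not carry over. Pictures are saved under pics/ and viewed, at most 10 in all, crops included, and the job is handed in when it is done.

```bash
ls; mkdir -p pics; python3 - <<'E'
from bench import robot
import cv2,numpy as np
o=robot.get_obs();print(o)
for n in("scene","side"):
    s=robot.snapshot(n);cv2.imwrite(f"pics/{n}0.png",s["color"]);print(n,s["fx"],s["cx"],s["cy"],np.round(s["extrinsics"],4).tolist())
    np.savez(f"pics/{n}0.npz",**s)
E
```

```text
bench.py
nudge.py
pics
{'time': 0.0, 'joint_positions': array([ 1.01489805e+00,  8.79414670e-02,  1.37222876e+00, -3.89987150e-05,
        1.68360660e+00, -1.03090787e-01]), 'qvel': array([-0.00025013,  0.00073507, -0.0006692 , -0.00058178,  0.00217485,
        0.00045932]), 'joint_torque': array([-1.00269172e-03, -3.40188468e+01, -3.02425683e+01,  7.13609112e-02,
        3.32752231e-02, -1.65902447e-04]), 'tool_pos': array([0.24036309, 0.49413446, 0.22312448]), 'ee_rot': array([-3.13941609e+00, -1.86214409e-04,  2.68878061e+00]), 'wrist_force': array([ 0.19350158, -0.05112242, -0.52577652]), 'wrist_torque': array([ 0.01961171, -0.00792658, -0.00254443]), 'finger_force': 0.0, 'width': 0.09381287839157895}
scene 524.6408684198196 318.6470225825387 243.8854280137028 [[-0.5574, -0.8301, 0.0149, 0.5596], [-0.5759, 0.3736, -0.7272, 0.2762], [0.5981, -0.4139, -0.6863, 1.1992], [0.0, 0.0, 0.0, 1.0]]
side 544.4033320718161 310.13230045035056 232.65270303492852 [[0.8703, -0.4923, -0.014, -0.3743], [-0.2779, -0.4674, -0.8392, 0.3711], [0.4066, 0.7343, -0.5436, 0.8424], [0.0, 0.0, 0.0, 1.0]]
```

View pics/scene0.png

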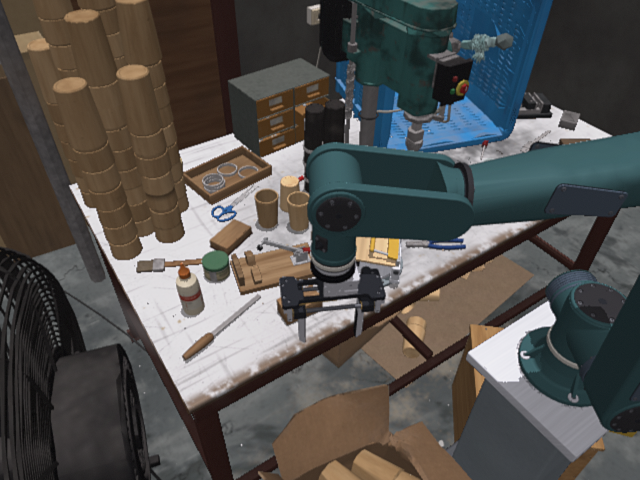

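View pics/side0.png

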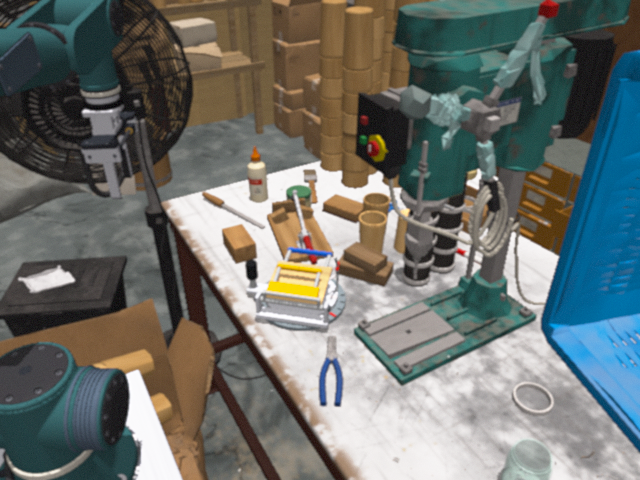

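The side view shows the rest near (300,290), with its knob at (252,270) and blue bar at (310,252). The block is near (238,243) and the pliers near (331,370). In the scene view the arm hides the rest. I'll zoom in on the side view.

```bash
cat > h.py <<'E'
import numpy as np,cv2
def load(n):
    return dict(np.load(n))
def snap(robot,cam,name):
    s=robot.snapshot(cam);np.savez(f"pics/{name}.npz",**s);cv2.imwrite(f"pics/{name}.png",s["color"]);return s
def ray(s,u,v,fish=False):
    E=s["extrinsics"];R=E[:3,:3];o=-R.T@E[:3,3]
    x=(u-s["cx"])/s["fx"];y=(v-s["cy"])/s["fy"]
    if fish:
        r=np.hypot(x,y);d=np.array([x/r*np.sin(r),y/r*np.sin(r),np.cos(r)]) if r>1e-9 else np.array([0,0,1.])
    else: d=np.array([x,y,1.])
    d=R.T@d;return o,d/np.linalg.norm(d)
def onz(s,u,v,z,fish=False):
    o,d=ray(s,u,v,fish);return o+d*(z-o[2])/d[2]
def proj(s,p,fish=False):
    c=s["extrinsics"]@np.r_[p,1];x,y,z=c[:3]
    if fish:
        r=np.hypot(x,y);t=np.arctan2(r,z);return np.array([s["cx"]+s["fx"]*t*x/r,s["cy"]+s["fy"]*t*y/r])
    return np.array([s["cx"]+s["fx"]*x/z,s["cy"]+s["fy"]*y/z])
def crop(s,name,x0,y0,x1,y1,k):
    cv2.imwrite(f"pics/{name}.png",cv2.resize(s["color"][y0:y1,x0:x1],None,fx=k,fy=k,interpolation=cv2.INTER_CUBIC))
E
python3 - <<'E'
from h import *
from bench import robot
s=load("pics/side0.npz");w=snap(robot,"wrist","wrist0")
print(w["fx"],w["cx"],w["cy"],np.round(w["extrinsics"],3).tolist())
a=cv2.resize(s["color"][215:340,210:370],None,fx=5,fy=5,interpolation=cv2.INTER_CUBIC)
cv2.imwrite("pics/c1.png",a[:600,:800])
E
```

```text
371.64829954431775 317.8697597551072 237.8213818079176 [[0.437, 0.899, -0.001, -0.55], [0.87, -0.422, 0.256, -0.028], [0.23, -0.113, -0.967, 0.39], [0.0, 0.0, 0.0, 1.0]]
```

View pics/c1.png

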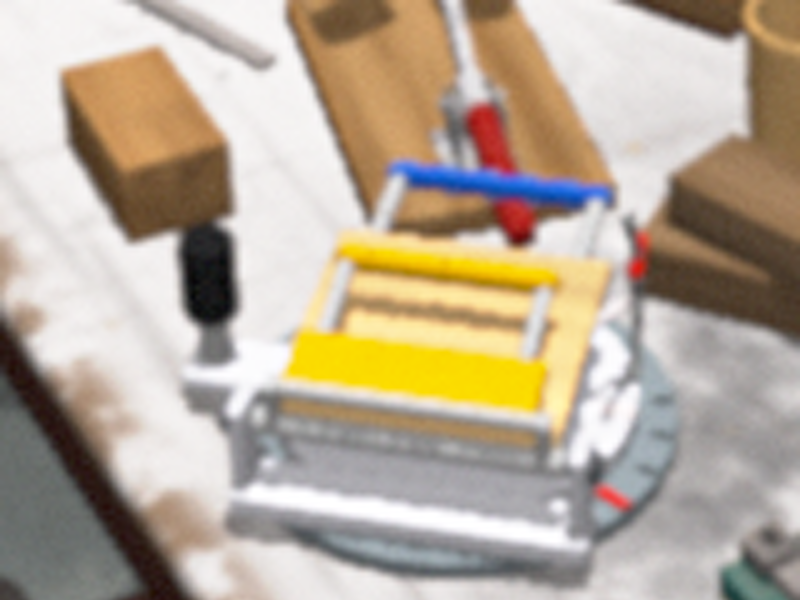

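View pics/wrist0.png

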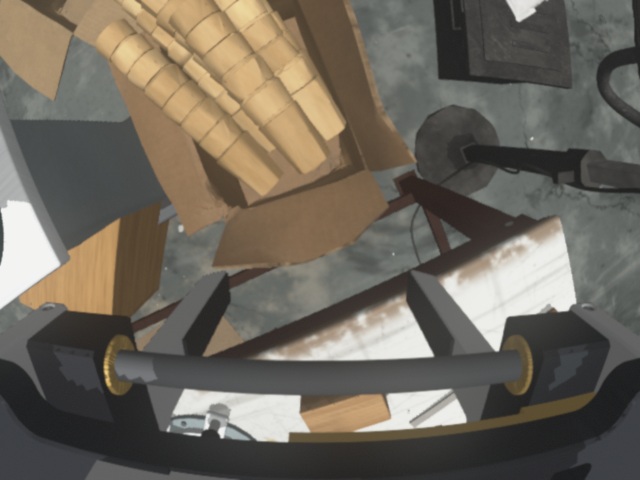

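The crop shows the folded yellow stop, with its bar at (345,245)–(555,278). The blue bar runs (395,170)–(608,195), the knob is at (208,275), the red mark at (613,497) and the block's top at (145,110). The wrist view sees mostly the floor, with the block at (345,410).

```bash
python3 - <<'E'
from h import *
np.set_printoptions(precision=4,suppress=True)
s=load("pics/side0.npz");S=load("pics/scene0.npz")
for x in(s,S): print("cam",ray(x,320,240)[0])
f=lambda u,v,z:onz(s,210+u/5,215+v/5,z)
print("knob top",f(207,232,.086),"mid",f(208,275,.066))
print("mark",f(600,490,.01),f(630,508,.01))
rim=np.array([f(678,410,.01),f(660,462,.01),f(635,508,.01),f(450,572,0),f(390,566,0),f(340,552,0)])[:,:2]
A=np.c_[2*rim,np.ones(len(rim))];q=np.linalg.lstsq(A,(rim**2).sum(1),rcond=None)[0];print("centre",q[:2],np.sqrt(q[2]+q[:2]@q[:2]))
from scipy.optimize import least_squares
print("c fixedR",least_squares(lambda c:np.hypot(*(rim-c).T)-.096,q[:2]).x)
print("block",[f(*p,.045)[:2] for p in((65,72),(158,48),(228,145),(125,172))],f(135,238,0))
print("stopbar",f(345,248,.1),f(553,278,.1),"blue",f(400,170,.075),f(605,195,.075))
E
```

```text
cam [ 0.0863 -0.6294  0.7641]
cam [-0.2462  0.8577  1.0155]
knob top [0.431  0.2526 0.086 ] mid [0.4286 0.2497 0.066 ]
mark [0.5349 0.1014 0.01  ] [0.5398 0.0857 0.01  ]
centre [0.5116 0.1726] 0.09001370131402466
c fixedR [0.512  0.1806]
block [array([0.447 , 0.4645]), array([0.4954, 0.4616]), array([0.4893, 0.3649]), array([0.4386, 0.369 ])] [0.443  0.3776 0.    ]
stopbar [0.4683 0.1951 0.1   ] [0.5317 0.1338 0.1   ] blue [0.5303 0.2661 0.075 ] [0.5987 0.2031 0.075 ]
```

```bash
cat >> h.py <<'E'
from scipy.spatial.transform import Rotation as Ro
def go(robot,target,yangle=None,tilt=None):
    """print tool-frame shift to target (turn last), yangle = wanted heading of tool y (tool down)"""
    o=robot.get_obs();R=Ro.from_euler("xyz",o["ee_rot"]).as_matrix()
    d=R.T@(np.array(target)-o["tool_pos"]);t=0
    if yangle is not None:
        t=(np.arctan2(R[1,1],R[0,1])-yangle+np.pi/2)%np.pi-np.pi/2
    print("t",o["time"],"pos",o["tool_pos"].round(4),"shift",d.round(4),"turn",round(t,3),"F",o["wrist_force"].round(1),"w",round(o["width"],4),"j",o["joint_positions"].round(2));return d,t
E
python3 -c "
from h import *;from bench import robot
go(robot,(.43,.251,.2),.84)"
python3 nudge.py '{"motion":[[0.094, -0.0346, -0.017, 0.003, 0], [0.094, -0.0346, -0.017, 0.003, 0], [0.094, -0.0346, -0.017, 0.003, 0], [0.094, -0.0346, -0.017, 0.003, 0], [0.094, -0.0346, -0.017, 0.003, 0], [0.094, -0.0346, -0.017, 0.003, 0], [0.094, -0.0346, -0.017, 0.003, 0], [0.094, -0.0346, -0.017, 0.003, 0], [0.094, 0, 0, 0, 0.093], [0.094, 0, 0, 0, 0.093], [0.094, 0, 0, 0, 0.093], [0.094, 0, 0, 0, 0]]}'
python3 - <<'E'
from h import *
from bench import robot
go(robot,(.43,.251,.074),.84)
w=snap(robot,"wrist","w1");s=snap(robot,"scene","s1");p=snap(robot,"side","p1")
print(proj(w,[.43,.251,.086],1),proj(s,[.43,.251,.086]),proj(s,[.467,.415,.045]))
E
```

```text
time: 1.15
tool_pos: [0.4301, 0.2507, 0.1998]
ee_rot: [-3.141, -0.0, 2.407]
wrist_force: [0.3, -0.1, -0.3]
width: 0.0939
finger_force: 0.0
t 1.15 pos [0.4301 0.2507 0.1998] shift [0.0002 0.0003 0.1258] turn -0.004 F [ 0.3 -0.1 -0.3] w 0.0939 j [ 0.41 -0.02  1.53  0.    1.63 -0.42]
[316.7294726  238.98169909] [364.43415447 268.16601366] [300.35332746 297.19700094]
```

View pics/w1.png

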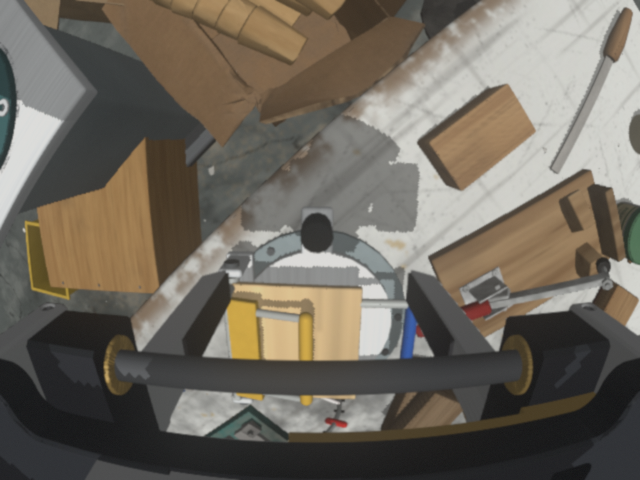

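Seen from above, the knob is at (317,233), the block's top corners are near (433,140), (505,87), (535,130) and (463,188), and the plate's lower edge is on the left with the stop and the blue bar at (408,335).

```bash
python3 - <<'E'
from h import *
from bench import robot
np.set_printoptions(precision=4,suppress=True)
w=load("pics/w1.npz")
im=w["color"];m=(im.max(2)<45).astype(np.uint8);m[:190]=0;m[270:]=0;m[:,:280]=0;m[:,350:]=0
n,l,st,c=cv2.connectedComponentsWithStats(m);print([(st[i],c[i]) for i in range(1,n) if st[i][4]>50])
i=1+st[1:,4].argmax();u,v=c[i];print("knob",onz(w,u,v,.086,1),onz(w,u,v,.066,1))
hsv=cv2.cvtColor(im,cv2.COLOR_BGR2HSV);y=((hsv[...,0]>20)&(hsv[...,0]<32)&(hsv[...,1]>180)&(hsv[...,2]>120)).astype(np.uint8)
for q in ((422,140),(505,87),(535,130),(463,188)): print("blk",onz(w,*q,.045,1))
print("block side in side img:")
E
```

```text
[]
knob [0.4159 0.261  0.086 ] [0.4188 0.258  0.066 ]
blk [0.4333 0.3698 0.045 ]
blk [0.4465 0.4665 0.045 ]
blk [0.4969 0.4674 0.045 ]
blk [0.4908 0.3726 0.045 ]
block side in side img:
```

```bash
python3 nudge.py '{"motion":[[0.094, 0, 0, 0.0315, 0], [0.094, 0, 0, 0.0315, 0], [0.094, 0, 0, 0.0315, 0], [0.094, 0, 0, 0.0315, 0], [0.094, 0, 0, 0, 0], [0.02, 0, 0, 0, 0], [0.02, 0, 0, 0, 0], [0.02, 0, 0, 0, 0], [0.02, 0, 0, 0, 0], [0.02, 0, 0, 0, 0], [0.02, 0, 0, 0, 0]]}'
python3 - <<'E'
from h import *
from bench import robot
go(robot,(.43,.251,.074),.84)
w=snap(robot,"wrist","w2");s=snap(robot,"scene","s2");p=snap(robot,"side","p2")
a=cv2.resize(s["color"][200:330,250:460],None,fx=3.6,fy=3.6,interpolation=cv2.INTER_CUBIC)
cv2.imwrite("pics/c2.png",a)
E
```

```text
time: 2.22
tool_pos: [0.4308, 0.2515, 0.0756]
ee_rot: [3.139, 0.001, 2.41]
wrist_force: [0.2, 0.3, -0.6]
width: 0.0576
finger_force: 0.0
t 2.2167 pos [0.4308 0.2515 0.0756] shift [ 0.0002 -0.0009  0.0016] turn -0.001 F [ 0.2  0.3 -0.6] w 0.0576 j [ 0.41  0.05  1.71  0.    1.38 -0.42]
```

View pics/c2.png

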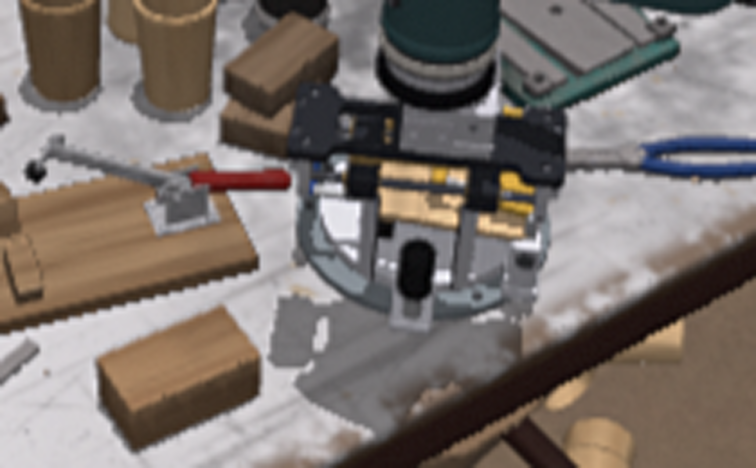

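The fingers are still closing. The knob is at (417,268) in the crop, possibly off the finger line, so I'll triangulate it and the block corners (98,358), (222,308), (260,358), (135,405).

```bash
cat >> h.py <<'E'
def tri(*rays):
    A=np.zeros((3,3));b=np.zeros(3)
    for o,d in rays:
        P=np.eye(3)-np.outer(d,d);A+=P;b+=P@o
    x=np.linalg.solve(A,b);return x,[round(float(np.linalg.norm((np.eye(3)-np.outer(d,d))@(x-o))),4) for o,d in rays]
E
python3 - <<'E'
from h import *
s=load("pics/s2.npz");p=load("pics/side0.npz");w=load("pics/w1.npz")
S=lambda u,v:ray(s,250+u/3.6,200+v/3.6);P=lambda u,v:ray(p,210+u/5,215+v/5)
print("knobmid",tri(S(417,270),P(208,275)),tri(S(417,245),P(207,234)),tri(S(417,270),P(208,275),ray(w,317,233,1)))
for a,b in zip([(135,405),(98,358),(222,308),(260,358)],[(65,72),(158,48),(228,145),(125,172)][0:1]*0+[(65,72),(158,48),(228,145),(125,172)]): print("blk",tri(S(*a),P(*b)), onz(s,250+a[0]/3.6,200+a[1]/3.6,.045))
E
```

```text
knobmid (array([0.42656609, 0.24870354, 0.06562066]), [0.002, 0.002]) (array([0.42854884, 0.2485846 , 0.08748367]), [0.001, 0.001]) (array([0.42816947, 0.24965471, 0.06496174]), [0.0034, 0.001, 0.0026])
blk (array([0.44609614, 0.46523899, 0.04367014]), [0.0014, 0.0014]) [0.44343371 0.4659629  0.045     ]
blk (array([0.4953721 , 0.46436223, 0.04227227]), [0.0014, 0.0014]) [0.4915497  0.46568031 0.045     ]
blk (array([0.48926067, 0.36864985, 0.04102065]), [0.002, 0.002]) [0.48375815 0.3710558  0.045     ]
blk (array([0.43766881, 0.37215257, 0.04120649]), [0.0025, 0.0025]) [0.43198525 0.37448014 0.045     ]
```

```bash
python3 nudge.py '{"motion":[[0.015, 0, 0, 0, 0], [0.015, 0, 0, 0, 0], [0.015, 0, 0, 0, 0], [0.015, 0, 0, 0, 0], [0.015, 0, 0, 0, 0], [0.015, 0, 0, 0, 0]]}'
python3 - <<'E'
from h import *
from bench import robot
go(robot,(.43,.251,.074),.84)
S=load("pics/s2.npz")
for nm,z in(("s2",.045),("p1",.045)):
    s=load(f"pics/{nm}.npz");hsv=cv2.cvtColor(s["color"],cv2.COLOR_BGR2HSV)
    for name,c in(("A",(.466,.416)),("B",None)):
        u,v=(232,235) if nm=="s2" else (343,207)
        if c: u,v=proj(s,[*c,.042])
        u,v=int(u),int(v);ref=np.median(hsv[v-3:v+4,u-3:u+4].reshape(-1,3),0)
        mm=(np.abs(hsv.astype(int)-ref)<[5,40,22]).all(2).astype(np.uint8)
        mm=cv2.morphologyEx(mm,cv2.MORPH_CLOSE,np.ones((3,3)));n,l,st,ce=cv2.connectedComponentsWithStats(mm)
        k=l[v,u];cn=cv2.findContours((l==k).astype(np.uint8),0,2)[0][0].reshape(-1,2)
        g=np.array([onz(s,*q,z)[:2] for q in cn],np.float32)
        print(nm,name,ref,st[k],cv2.minAreaRect(g*1000))
E
```

```text
time: 2.87
tool_pos: [0.4294, 0.2506, 0.0742]
ee_rot: [-3.139, -0.0, 2.41]
wrist_force: [-3.1, -4.3, 3.7]
width: 0.0257
finger_force: 30.0
t 2.8667 pos [0.4294 0.2506 0.0742] shift [-0.0002  0.0007  0.0002] turn -0.001 F [-3.1 -4.3  3.7] w 0.0257 j [ 0.41  0.05  1.71 -0.    1.38 -0.42]
s2 A [ 14. 107. 159.] [278 285  44  29 656] ((464.9847106933594, 419.8507080078125), (97.84561920166016, 51.77335739135742), 85.97368621826172)
s2 B [ 14. 107. 142.] [210 220  40  28 531] ((767.6536254882812, 452.33758544921875), (58.33536148071289, 103.73506164550781), 24.398096084594727)
p1 A [ 16. 114. 187.] [223 227  32  22 289] ((466.575439453125, 417.5855712890625), (94.611083984375, 51.61794662475586), 86.21621704101562)
p1 B [ 15. 135. 183.] [325 195  62  32 567] ((776.9549560546875, 373.718505859375), (77.0049819946289, 186.2624053955078), 18.398807525634766)
```

The knob is gripped. I'll turn it clockwise by 0.45 rad and look.

```bash
python3 nudge.py '{"motion":[[0.015, 0, 0.0054, 0, 0.05], [0.015, 0, 0.0054, 0, 0.05], [0.015, 0, 0.0054, 0, 0.05], [0.015, 0, 0.0054, 0, 0.05], [0.015, 0, 0.0054, 0, 0.05], [0.015, 0, 0.0054, 0, 0.05], [0.015, 0, 0.0054, 0, 0.05], [0.015, 0, 0.0054, 0, 0.05], [0.015, 0, 0.0054, 0, 0.05], [0.015, 0, 0, 0, 0], [0.015, 0, 0, 0, 0]]}'
python3 - <<'E'
from h import *
from bench import robot
go(robot,(.43,.251,.074),.84)
s=snap(robot,"scene","s3");p=snap(robot,"side","p3")
a=np.vstack([cv2.resize(p["color"][255:340,240:350],None,fx=5.4,fy=5.4,interpolation=cv2.INTER_CUBIC)])
cv2.imwrite("pics/c3.png",a)
E
```

```text
time: 3.78
tool_pos: [0.47, 0.2779, 0.0742]
ee_rot: [-3.142, 0.004, 1.958]
wrist_force: [2.0, -6.7, 1.7]
width: 0.0252
finger_force: 30.0
t 3.7833 pos [0.47   0.2779 0.0742] shift [-0.0098 -0.0471  0.0002] turn -0.453 F [ 2.  -6.7  1.7] w 0.0252 j [ 0.43  0.16  1.6  -0.    1.39  0.05]
```

View pics/c3.png

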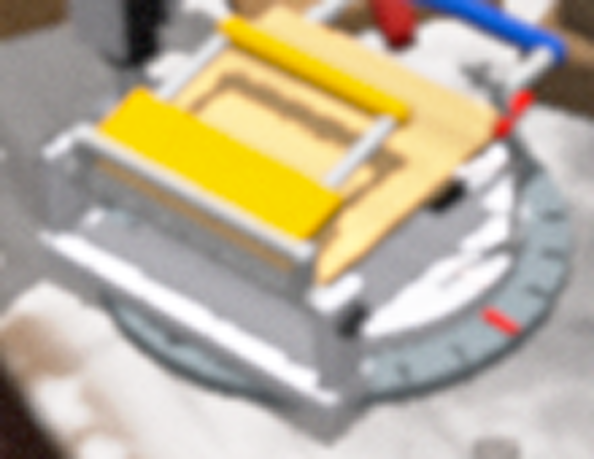

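The crop shows the red mark at (500,321). The hinge tube runs (85,140)–(310,250) and the yellow bar (225,25)–(408,112). The white pointer can't be made out clearly yet.

```bash
python3 - <<'E'
from h import *
p=load("pics/p3.npz");f=lambda u,v,z:onz(p,240+u/5.4,255+v/5.4,z)
def yaw(a,b,z):
    d=f(*a,z)-f(*b,z);return np.arctan2(d[1],d[0])-np.pi/2
print("bar",yaw((225,25),(408,112),.1),"tube",yaw((85,140),(310,250),.075),"beam",yaw((45,235),(335,395),.03))
print("hinge mid", (f(85,140,.075)+f(310,250,.075))/2)
c=p["color"];hsv=cv2.cvtColor(c,cv2.COLOR_BGR2HSV)
m=((hsv[...,0]<8)|(hsv[...,0]>172))&(hsv[...,1]>130)&(hsv[...,2]>120);m[:305]=0;m[330:]=0;m[:,:320]=0;m[:,345:]=0
ys,xs=np.nonzero(m);w=hsv[ys,xs,1].astype(float)
u,v=np.average(xs,weights=w),np.average(ys,weights=w);M=onz(p,u,v,.01);print("mark",u,v,M,len(xs))
for C in((.512,.1806),(.5084,.1769),(.510,.179)): print(C,np.arctan2(M[1]-C[1],M[0]-C[0])+np.pi/2,np.hypot(M[1]-C[1],M[0]-C[0]))
v0,u0=300,318
print("\n".join(" ".join(f"{hsv[y,x,2]:3d}/{hsv[y,x,1]:3d}" for x in range(326,346,1)) for y in range(296,318,2)))
E
```

```text
bar 0.37950729626822954 tube 0.4073510645387446 beam 0.37786415491647496
hinge mid [0.43762424 0.14986274 0.075     ]
mark 332.1724782067248 314.18306351183065 [0.53689459 0.09603189 0.01      ] 10
(0.512, 0.1806) 0.28628666251210566 0.08815614856729642
(0.5084, 0.1769) 0.3387746256101585 0.08574143413170045
(0.51, 0.179) 0.313468091841848 0.08721827171779482
174/  7 172/  7 179/  9 203/  9 235/  4 250/  2 254/  3 241/  3 189/  9 157/  2 175/  9 185/ 14 185/ 19 185/ 29 179/ 27 172/ 28 168/ 30 169/ 24 176/ 25 173/ 12
195/  9 220/  8 238/  5 251/  3 255/  2 255/  1 253/  3 234/  4 178/  3 163/  3 169/  5 172/ 18 181/ 25 186/ 26 184/ 24 184/ 26 181/ 27 181/ 28 180/ 23 171/ 15
243/  5 250/  4 244/  4 234/  5 223/  5 192/  7 154/  7 137/  0 131/  2 133/  4 139/ 18 159/ 19 177/ 22 185/ 25 175/ 23 172/ 25 174/ 26 174/ 26 170/ 23 160/ 14
238/  4 234/  3 222/  5 189/ 12 176/ 10 187/  7 208/  7 200/  8 166/  6 139/ 13 153/ 20 178/ 27 187/ 26 180/ 28 162/ 24 146/ 24 144/ 27 139/ 24 142/ 20 147/  3
229/  7 227/  6 232/  3 240/  3 248/  4 249/  3 247/  5 217/  7 166/  6 153/ 17 178/ 27 185/ 23 18
[... 321 characters left out ...]
/ 26 145/ 28 156/ 25 163/ 27 146/ 23 130/ 18 143/  4 169/  8
222/  8 185/  7 158/ 10 140/  7 146/ 14 159/ 19 177/ 27 184/ 30 185/ 26 188/ 27 184/ 25 180/ 21 180/ 27 170/ 24 153/ 28 130/ 24 128/ 12 151/  3 178/ 10 181/  4
141/  5 142/ 13 154/ 23 179/ 81 214/117 220/105 203/ 64 181/ 18 187/ 23 187/ 29 185/ 28 185/ 28 180/ 28 163/ 27 134/ 25 119/ 11 140/  5 164/  6 176/  7 174/  4
162/ 24 172/ 22 169/  8 181/ 55 203/127 233/170 240/182 240/153 228/114 197/ 63 169/ 12 159/ 21 131/ 29 107/ 21 111/  7 136/  8 161/  5 167/  8 169/  3 164/  8
186/ 26 188/ 30 188/ 26 184/ 29 186/ 26 173/  7 178/ 50 197/106 192/141 167/128 129/ 65 100/  8 113/ 14 138/  2 159/  3 171/  6 172/  3 169/  5 167/  5 167/  6
```

```bash
python3 nudge.py '{"motion":[[0.015, 0, 0.0033, 0, 0.03], [0.015, 0, 0.0033, 0, 0.03], [0.015, 0, 0, 0, 0], [0.015, 0, 0, 0, 0], [0.06, 0, 0, 0, 0], [0.06, 0, 0, 0, 0], [0.06, 0, 0, 0, 0], [0.06, 0, 0, 0, 0], [0.06, 0, 0, 0, 0], [0.06, 0, 0, 0, 0], [0.06, 0, 0, -0.04, 0], [0.06, 0, 0, -0.04, 0], [0.06, 0, 0, -0.04, 0], [0.06, 0, 0, -0.03, 0]]}'
python3 - <<'E'
from h import *
from bench import robot
go(robot,(.47,.05,.25),.31)
go(robot,(.55,0.05,.25),.31+1.57)
E
```

```text
time: 5.05
tool_pos: [0.4754, 0.2828, 0.2281]
ee_rot: [3.137, -0.001, 1.9]
wrist_force: [0.0, 1.4, -0.3]
width: 0.0598
finger_force: 0.0
t 5.05 pos [0.4754 0.2828 0.2281] shift [-0.2186 -0.0803 -0.0224] turn 0.019 F [ 0.   1.4 -0.3] w 0.0598 j [0.43 0.09 1.36 0.   1.69 0.1 ]
t 5.05 pos [0.4754 0.2828 0.2281] shift [-0.2444 -0.0046 -0.0221] turn -1.551 F [ 0.   1.4 -0.3] w 0.0598 j [0.43 0.09 1.36 0.   1.69 0.1 ]
```

```bash
python3 - <<'E'
from h import *
p=load("pics/side0.npz")
for q in((357,330),(405,378),(535,315),(485,278),(488,300)): print(q,onz(p,*q,.02).round(3))
E
```

```text
(357, 330) [0.549 0.022 0.02 ]
(405, 378) [ 0.554 -0.123  0.02 ]
(535, 315) [ 0.883 -0.123  0.02 ]
(485, 278) [0.885 0.017 0.02 ]
(488, 300) [ 0.836 -0.041  0.02 ]
```

```bash
python3 nudge.py '{"motion":[[0.06, -0.0365, -0.008, 0, 0], [0.06, -0.0365, -0.008, 0, 0], [0.06, -0.0365, -0.008, 0, 0], [0.06, -0.0365, -0.008, 0, 0], [0.06, -0.0365, -0.008, 0, 0], [0.06, -0.0365, -0.008, 0, 0], [0.094, 0, 0, 0, 0]]}'
python3 - <<'E'
from h import *
from bench import robot
go(robot,(.5,.06,.22))
w=snap(robot,"wrist","w4");p=snap(robot,"side","p4");s=snap(robot,"scene","s4")
E
```

```text
time: 5.63
tool_pos: [0.5008, 0.0539, 0.2243]
ee_rot: [-3.141, 0.003, 1.892]
wrist_force: [0.0, 1.0, 0.9]
width: 0.0637
finger_force: 0.0
t 5.6333 pos [0.5008 0.0539 0.2243] shift [0.006  0.0012 0.0043] turn 0 F [0.  1.  0.9] w 0.0637 j [-0.   -0.02  1.48 -0.    1.68 -0.33]
```

View pics/w4.png

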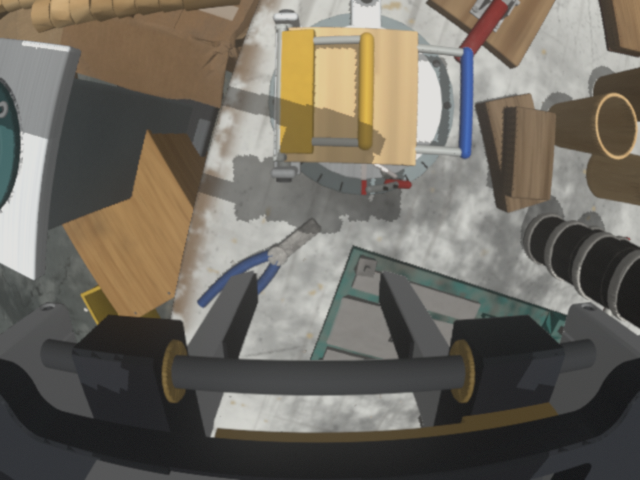

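From above, the plate is at (350,95), the blue bar at (467,103) and the stop bar at (366,90). The red base mark is near (363,187), the scale's red mark near (400,184), and the pliers at (265,260) are clear. I'll read the mark and pointer numerically.

```bash
python3 - <<'E'
from h import *
np.set_printoptions(precision=4,suppress=True)
w=load("pics/w4.npz");c=w["color"];hsv=cv2.cvtColor(c,cv2.COLOR_BGR2HSV)
red=((hsv[...,0]<8)|(hsv[...,0]>172))&(hsv[...,1]>120)&(hsv[...,2]>90)
def ch(y,x):
    h,s,v=hsv[y,x].astype(int)
    if red[y,x]: return "R"
    return "#" if v>225 else "+" if v>190 else "." if v>140 else "-" if v>90 else " "
for y in range(160,200): print(y,"".join(ch(y,x) for x in range(330,420)))
blue=((hsv[...,0]>105)&(hsv[...,0]<125)&(hsv[...,1]>120));blue[:40]=0;blue[165:]=0;blue[:,:455]=0;blue[:,480:]=0
yel=((hsv[...,0]>20)&(hsv[...,0]<30)&(hsv[...,1]>190));yel[:,:355]=0;yel[:,380:]=0;yel[:30]=0;yel[150:]=0
for n,m,z in(("blue",blue,.07),("ybar",yel,.1)):
    ys,xs=np.nonzero(m);k=np.polyfit(ys,xs,1);a,b=ys.min(),ys.max()
    P=onz(w,np.polyval(k,a),a,z,1);Q=onz(w,np.polyval(k,b),b,z,1);d=P-Q
    print(n,a,b,P,Q,"len",np.linalg.norm(d),"yaw",np.arctan2(d[1],d[0])-np.pi/2)
E
```

```text
160 ---------------------------------------....++++++++++++++++++++++++++++++++++++++++++.....
161 ---------------------------------------....++++++++++++++++++++++++++++++++++++++++++.....
162 -----------------------------------------..+++++++++++++++......+++++++++++++++++++++.....
163 -----------------------------------------...++++++..................+++...+++++++++++.....
164 ............-......-..-----..........-----...+++++...............................++++.....
165 .............................................++++++...........------...-----..............
166 ................................................+++++....................-------..........
167 ..................................................+++++...................................
168 ...............................................--...++++.................-................
169 -................................................--.+++++..............----...............
170 --...............................................---.+++++...........------...............
171 ------...........................................--
[... 2275 characters left out ...]
---------  ---------------....--............
196 ------------------------------------------------------- - --------------....--............
197 --------------------------------------------- ---------   --------------....-.............
198 --------------------------------------------   --------   -  -----------...--.............
199 --------------------------------------------  --------          --------....-.............
blue 48 157 [0.5754 0.2518 0.07  ] [0.6054 0.157  0.07  ] len 0.09946062877862599 yaw 0.3070341154892724Traceback (most recent call last):
  File "<stdin>", line 13, in <module>
    raise TypeError("expected non-empty vector for x")
TypeError: expected non-empty vector for x
```

```bash
python3 - <<'E'
from h import *
np.set_printoptions(precision=4,suppress=True)
w=load("pics/w4.npz");c=w["color"];hsv=cv2.cvtColor(c,cv2.COLOR_BGR2HSV)
A=onz(w,364,181,.01,1);B=onz(w,363.7,193,.01,1);d=B-A
print("mark",A,B,np.linalg.norm(d),"yaw",np.arctan2(d[1],d[0])+np.pi/2)
for z in(.012,.02,.03):print("ptr?",onz(w,374,184,z,1),onz(w,374,179,z,1))
# rim: from mark outer end estimate centre etc.
print(hsv[176:188,360:380,2])
print("hsv",hsv[60,310],hsv[90,366],hsv[90,340])
yel=((hsv[...,0]>18)&(hsv[...,0]<32)&(hsv[...,1]>185));yel[155:]=0
n,l,st,ce=cv2.connectedComponentsWithStats(yel.astype(np.uint8));print([st[i] for i in range(1,n) if st[i,4]>80])
E
```

```text
mark [0.5355 0.1014 0.01  ] [0.5394 0.0897 0.01  ] 0.012345576738209393 yaw 0.318342465404015
ptr? [0.5459 0.1021 0.012 ] [0.5442 0.1069 0.012 ]
ptr? [0.5445 0.1026 0.02  ] [0.5428 0.1073 0.02  ]
ptr? [0.5426 0.1032 0.03  ] [0.541  0.1078 0.03  ]
[[149 152 155 156 156 154 147 145 145 145 144 143 143 145 146 146 145 145
  145 145]
 [142 148 154 155 154 152 145 138 138 136 135 137 141 143 140 134 132 129
  129 127]
 [126 137 146 148 148 145 133 124 120 117 118 127 140 145 134 118 108 106
  106 105]
 [108 122 131 135 134 130 116 105 103 101 108 129 145 150 144 127 105  98
   98  99]
 [ 97 105 118 122 122 119 108  98  97  97 107 131 147 150 145 127 104  98
   97  97]
 [ 94 106 122 127 127 123 111  98  97  99 112 135 149 149 135 114 100  98
   97  97]
 [ 94 107 125 131 130 126 114  99  96 104 122 141 151 148 131 107  98  97
   97  98]
 [ 94 108 125 130 130 126 114  99  96  99 114 136 150 148 131 107  98  96
   97  97]
 [ 95 108 125 130 131 127 113  98  94  96 106 129 141 143 128 105  95  96
   96  97]
 [ 96 110 126 130 131 127 113 100  94  95 101 114 124 123 115 104 100 100
  101 102]
 [ 98 112 126 130 130 124 110 101 102 103 104 107 110 109 108 106 105 107
  107 108]
 [ 98 112 125 130 128 119 108 106 111 114 111 110 109 108 108 109 109 110
  109 109]]
hsv [ 21 158 211] [ 22 160 220] [ 19  88 220]
[]
```

The pointer taper (rows 176–179, column 363.3) meets the red mark (column 363.7), so the swivel is aligned. Next is the stop bar's position.

```bash
cat >> h.py <<'E'
C=np.array([.5095,.179]);Y=.312;UX=np.array([np.cos(Y),np.sin(Y)]);UY=np.array([-np.sin(Y),np.cos(Y)])
def rest(x,y,z): return np.r_[C+x*UX+y*UY,z]          # turntable -> world
def torest(p): d=np.asarray(p)[:2]-C;return np.r_[d@UX,d@UY,p[2]]
def plate(th,x,y,z): return rest(-.075+x*np.cos(th)-z*np.sin(th),y,.055+x*np.sin(th)+z*np.cos(th))
def stopbar(th,ph): return plate(th,.07*np.cos(ph),0,.02+.07*np.sin(ph))
E
python3 - <<'E'
from h import *
np.set_printoptions(precision=4,suppress=True)
R={}
for n,fish,box in(("w4",1,(260,20,480,170)),("p4",0,(230,230,380,330))):
    s=load(f"pics/{n}.npz");hsv=cv2.cvtColor(s["color"],cv2.COLOR_BGR2HSV)
    for col,lo,hi in(("y",(18,140,90),(32,255,255)),("b",(105,120,60),(125,255,255))):
        m=cv2.inRange(hsv,lo,hi);k=np.zeros_like(m);x0,y0,x1,y1=box;k[y0:y1,x0:x1]=m[y0:y1,x0:x1]
        nn,l,st,ce=cv2.connectedComponentsWithStats(k)
        for i in range(1,nn):
            if st[i,4]>60:
                r=cv2.minAreaRect(np.argwhere(l==i)[:,::-1].astype(np.float32));print(n,col,st[i],ce[i],np.round(r[1],1),r[2])
for t in(0,.1):print("model",plate(t,.16,0,.004),stopbar(t,.25))
E
```

```text
w4 y [ 281   30   33  123 3786] [297.1091  90.8661] [122.  32.] 90.0
w4 y [ 359   33   14  115 1445] [365.6228  89.9744] [114.  13.] 90.0
w4 b [ 460   48   13  110 1006] [466.4901 103.6849] [ 10.3 109.1] 1.9305872917175293
p4 y [282 257  33  22 201] [297.3184 267.5622] [37.2  6. ] 30.5792293548584
p4 y [258 270  44  29 485] [279.9918 284.6619] [45.1 11.5] 30.963756561279297
p4 b [319 251  26  17 107] [330.8879 258.5888] [29.5  4. ] 26.56505012512207
model [0.5904 0.2051 0.059 ] [0.5027 0.1768 0.0923]
model [0.5893 0.2047 0.075 ] [0.4988 0.1755 0.0989]
```

```bash
python3 - <<'E'
from h import *
from bench import robot
from scipy.optimize import fsolve
np.set_printoptions(precision=4,suppress=True)
w=load("pics/w4.npz");p=load("pics/p4.npz")
for n,a,b in(("ybar",(365.6,90),(297.3,267.6)),("blue",(466.5,103),(330.9,258.6))):
    x,e=tri(ray(w,*a,1),ray(p,*b));print(n,x,e,torest(x))
print("panel c",tri(ray(w,297.1,90.9,1),ray(p,280,284.7)))
# ray with rest y=0 plane for the wrist view
for n,a in(("ybar",(365.6,90)),("blue",(466.5,103.5))):
    o,d=ray(w,*a,1)
    for z in(.06,.07,.08,.09,.1,.11): print(n,z,torest(o+d*(z-o[2])/d[2]))
go(robot,stopbar(.07,.25),Y)
E
```

```text
ybar [0.5004 0.1754 0.0928] [0.0001, 0.0001] [-0.0097 -0.0006  0.0928]
blue [0.5956 0.2037 0.0623] [0.003, 0.003] [ 0.0895 -0.0029  0.0623]
panel c (array([0.4501, 0.1584, 0.0799]), [0.0008, 0.0008])
ybar 0.06 [-0.0056  0.0039  0.06  ]
ybar 0.07 [-0.0068  0.0025  0.07  ]
ybar 0.08 [-0.0081  0.0011  0.08  ]
ybar 0.09 [-0.0093 -0.0003  0.09  ]
ybar 0.1 [-0.0106 -0.0017  0.1   ]
ybar 0.11 [-0.0118 -0.0031  0.11  ]
blue 0.06 [ 0.0879 -0.0013  0.06  ]
blue 0.07 [ 0.0838 -0.0025  0.07  ]
blue 0.08 [ 0.0796 -0.0037  0.08  ]
blue 0.09 [ 0.0755 -0.005   0.09  ]
blue 0.1 [ 0.0714 -0.0062  0.1   ]
blue 0.11 [ 0.0672 -0.0075  0.11  ]
t 5.7833 pos [0.5002 0.0597 0.2243] shift [0.11   0.0372 0.1274] turn 0.016 F [-1.1 -0.2 -0.4] w 0.0753 j [ 0.01 -0.02  1.48  0.    1.68 -0.32]
```

```bash
python3 nudge.py '{"motion":[[0.04, 0, 0, 0, 0.016], [0.04, 0.0367, 0.0124, 0, 0], [0.04, 0.0367, 0.0124, 0, 0], [0.04, 0.0366, 0.0124, 0, 0], [0.04, 0, 0, 0.03, 0], [0.04, 0, 0, 0.03, 0], [0.04, 0, 0, 0.02, 0], [0.04, 0, 0, 0, 0], [0.04, 0, 0, 0, 0]]}'
python3 - <<'E'
from h import *
from bench import robot
go(robot,(.5004,.1754,.097),Y)
E
```

```text
time: 6.53
tool_pos: [0.5005, 0.177, 0.1433]
ee_rot: [-3.139, -0.001, 1.886]
wrist_force: [0.4, -0.0, 1.5]
width: 0.0399
finger_force: 0.0
t 6.5333 pos [0.5005 0.177  0.1433] shift [-0.0015 -0.0005  0.0463] turn 0.003 F [ 0.4 -0.   1.5] w 0.0399 j [ 0.23  0.08  1.54  0.    1.52 -0.08]
```

```bash
python3 nudge.py '{"motion":[[0.04, 0, 0, 0.023, 0], [0.04, 0, 0, 0.0233, 0], [0.04, 0, 0, 0, 0], [0.008, 0, 0, 0, 0], [0.008, 0, 0, 0, 0], [0.008, 0, 0, 0, 0], [0.008, 0, 0, 0, 0], [0.008, 0, 0, 0, 0], [0.008, 0, 0, 0, 0], [0.008, 0, 0, 0, 0]]}'
python3 - <<'E'
from h import *
from bench import robot
go(robot,(.5004,.1754,.097),Y);print(torest(robot.get_obs()["tool_pos"]))
E
```

```text
time: 7.37
tool_pos: [0.4999, 0.1751, 0.0994]
ee_rot: [-3.137, 0.0, 1.884]
wrist_force: [-6.3, -1.2, 6.3]
width: 0.011
finger_force: 30.0
t 7.3667 pos [0.4999 0.1751 0.0994] shift [0.0002 0.0005 0.0024] turn 0.001 F [-6.3 -1.2  6.3] w 0.011 j [ 0.23  0.1   1.6  -0.    1.44 -0.08]
[-0.01029742 -0.00080914  0.09935472]
```

```bash
python3 nudge.py '{"motion":[[0.008, 0, -0.0031, -0.0091, 0], [0.008, 0, -0.0043, -0.0086, 0], [0.008, 0, -0.0055, -0.008, 0], [0.008, 0, -0.0065, -0.0071, 0], [0.008, 0, -0.0075, -0.0062, 0], [0.008, 0, -0.0082, -0.005, 0], [0.008, 0, -0.0088, -0.0039, 0], [0.008, 0, -0.0093, -0.0027, 0], [0.008, 0, -0.0095, -0.0013, 0], [0.008, 0, -0.0099, 0, 0], [0.008, 0, 0, 0, 0], [0.008, 0, 0, 0, 0]]}'
python3 - <<'E'
from h import *
from bench import robot
go(robot,rest(-.0813,0,.1505),Y);print(torest(robot.get_obs()["tool_pos"]))
p=snap(robot,"side","p5");s=snap(robot,"scene","s5")
for n,x,box in(("side",p,(200,200,400,340)),("scene",s,(290,180,470,330))):
    hsv=cv2.cvtColor(x["color"],cv2.COLOR_BGR2HSV);m=cv2.inRange(hsv,(18,140,90),(32,255,255));k=np.zeros_like(m);x0,y0,x1,y1=box;k[y0:y1,x0:x1]=m[y0:y1,x0:x1]
    nn,l,st,ce=cv2.connectedComponentsWithStats(k);print(n,[(st[i].tolist(),ce[i].round(1)) for i in range(1,nn) if st[i,4]>25], proj(x,rest(-.0813,0,.1448)))
E
```

```text
time: 8.37
tool_pos: [0.4401, 0.1562, 0.1595]
ee_rot: [3.115, -0.0, 1.884]
wrist_force: [7.6, 4.5, 13.3]
width: 0.011
finger_force: 30.0
t 8.3667 pos [0.4401 0.1562 0.1595] shift [ 0.0004 -0.0085  0.0088] turn 0.001 F [ 7.6  4.5 13.3] w 0.011 j [ 0.22 -0.1   1.68  0.    1.53 -0.1 ]
[-0.07302783 -0.00043614  0.15953211]
side [([258, 250, 6, 7, 28], array([261. , 252.8])), ([276, 258, 18, 14, 113], array([284.3, 265.5])), ([256, 269, 38, 31, 481], array([274.9, 284.4]))] [270.7897994  262.38115094]
scene [([384, 231, 12, 15, 60], array([390. , 238.6])), ([382, 238, 24, 29, 193], array([393. , 252.4]))] [396.89055087 235.63960969]
```

```bash
python3 - <<'E'
from h import *
np.set_printoptions(precision=1,suppress=True)
p=load("pics/p5.npz");s=load("pics/s5.npz")
for th in(.07,.12):
  for ph in(1.2,1.3,1.4,1.5,1.57):
    e=[plate(th,.07*np.cos(ph),y,.02+.07*np.sin(ph)) for y in(.042,-.042)]
    pc=plate(th,.014*np.cos(ph),0,.02+.014*np.sin(ph))
    print(th,ph,"side",*[proj(p,q) for q in e],"panel",proj(p,pc),"scene",*[proj(s,q) for q in e],proj(s,pc))
for n,x in(("p5",p),("s5",s)):
    hsv=cv2.cvtColor(x["color"],cv2.COLOR_BGR2HSV);m=cv2.inRange(hsv,(18,140,90),(32,255,255))>0
    x0,y0,x1,y1=(252,244,300,304) if n=="p5" else (374,224,412,270)
    print(n,x0,y0);print("\n".join("".join(".#"[int(v)] for v in m[y,x0:x1]) for y in range(y0,y1,1)))
E
```

```text
0.07 1.2 side [265.6 249.8] [295.7 266.3] panel [275.6 283.2] scene [378.7 241.1] [397.  223.5] [391.3 250.5]
0.07 1.3 side [263.  250.5] [293.2 267.1] panel [275.1 283.4] scene [381.1 241.7] [399.3 224.1] [391.7 250.6]
0.07 1.4 side [260.5 251.6] [290.6 268.3] panel [274.6 283.7] scene [383.5 242.6] [401.7 225. ] [392.2 250.8]
0.07 1.5 side [257.9 252.9] [288.1 269.8] panel [274.1 284. ] scene [385.9 243.8] [404.1 226. ] [392.7 251. ]
0.07 1.57 side [256.1 254.1] [286.2 271.1] panel [273.7 284.2] scene [387.6 244.7] [405.8 226.9] [393.  251.2]
0.12 1.2 side [264.  250.4] [294.1 266.9] panel [275.  283.6] scene [380.2 241.6] [398.5 224. ] [391.8 250.7]
0.12 1.3 side [261.4 251.3] [291.6 268. ] panel [274.5 283.8] scene [382.6 242.4] [400.9 224.7] [392.3 250.9]
0.12 1.4 side [258.8 252.5] [289.  269.3] panel [274.  284.1] scene [385.1 243.4] [403.2 225.7] [392.8 251.1]
0.12 1.5 side [256.2 254. ] [286.4 271. ] panel [273.5 284.4] scene [387.5 244.6] [405.6 226.8] [393.2 251.3]
0.12 1.57 side [254.4 255.2] [284.6 272.3] panel [273.1 284.7] scene [389.2 245.6] [407.3 227.8] [393.6 251.5
[... 4057 characters left out ...]
.............#####..####.............
.............######.#.##..............
.............####..####...............
.............####..###................
.............####.###.................
.............##.#.##..................
........###########...................
........##########....................
........######.##.....................
........########......................
........#######.......................
........######........................
........#####.........................
.........###..........................
..........#...........................
......................................
......................................
......................................
```

```bash
python3 nudge.py '{"motion":[[0.008, 0, -0.003, -0.003, 0], [0.008, 0, -0.004, -0.003, 0], [0.008, 0, 0, 0, 0]]}'
python3 - <<'E'
from h import *
from bench import robot
go(robot,rest(-.0813,0,.1505),Y);print(torest(robot.get_obs()["tool_pos"]))
E
```

```text
time: 8.72
tool_pos: [0.4303, 0.1531, 0.1608]
ee_rot: [3.125, -0.001, 1.884]
wrist_force: [6.3, 4.6, 2.1]
width: 0.011
finger_force: 30.0
t 8.7167 pos [0.4303 0.1531 0.1608] shift [0.0004 0.0018 0.0103] turn 0.001 F [6.3 4.6 2.1] w 0.011 j [ 0.22 -0.11  1.7   0.    1.54 -0.1 ]
[-0.08330995 -0.00037662  0.16081684]
```

```bash
python3 nudge.py '{"motion":[[0.04, 0, 0, 0, 0], [0.04, 0, 0, 0, 0], [0.04, 0, 0, 0, 0], [0.04, 0, 0, 0, 0], [0.04, 0, 0, 0, 0], [0.04, 0, 0, -0.035, 0], [0.04, 0, 0, -0.035, 0], [0.04, -0.0367, 0.0127, 0, 0], [0.04, -0.0367, 0.0127, 0, 0], [0.04, -0.0367, 0.0127, 0, 0], [0.04, 0, 0, 0, 0], [0.04, 0, 0, 0, 0]]}'
python3 - <<'E'
from h import *
from bench import robot
np.set_printoptions(precision=4,suppress=True)
go(robot,(.5,.06,.22),Y)
w=snap(robot,"wrist","w6");p=snap(robot,"side","p6");s=snap(robot,"scene","s6")
def comps(n,x,box):
    hsv=cv2.cvtColor(x["color"],cv2.COLOR_BGR2HSV);x0,y0,x1,y1=box
    for col,lo,hi in(("y",(18,140,90),(32,255,255)),("b",(105,120,60),(125,255,255)),("r",(0,120,90),(8,255,255))):
        m=cv2.inRange(hsv,lo,hi);k=np.zeros_like(m);k[y0:y1,x0:x1]=m[y0:y1,x0:x1]
        nn,l,st,ce=cv2.connectedComponentsWithStats(k)
        for i in range(1,nn):
            if st[i,4]>15: print(n,col,st[i],ce[i].round(1))
comps("w",w,(240,0,500,220));comps("p",p,(230,230,380,340));comps("s",s,(290,180,470,330))
for ph in(1.3,1.4,1.5,1.6,1.7):
    e=[plate(.07,.07*np.cos(ph),y,.02+.07*np.sin(ph)) for y in(.042,-.042)]
    print(ph,[[proj(x,q,x is w).round(1) for q in e] for x in(w,p,s)])
cv2.imwrite("pics/c6.png",np.hstack([cv2.resize(p["color"][230:330,235:345],None,fx=3.6,fy=3.6,interpolation=2),cv2.resize(w["color"][0:220,250:490],None,fx=1.636,fy=1.636,interpolation=2)]))
E
```

```text
time: 9.72
tool_pos: [0.4963, 0.0568, 0.225]
ee_rot: [-3.139, -0.001, 1.88]
wrist_force: [-0.2, -0.0, 0.5]
width: 0.04
finger_force: 0.0
t 9.7167 pos [0.4963 0.0568 0.225 ] shift [0.0019 0.0045 0.005 ] turn -0.002 F [-0.2 -0.   0.5] w 0.04 j [ 0.   -0.02  1.48  0.    1.68 -0.31]
w y [ 259   17   26  140 2994] [270.2  87.2]
w y [278  30   6   9  26] [281.5  32.7]
w y [274 152   9   7  52] [278.3 155.5]
w b [463  52  11 110 997] [468.6 107.3]
w r [464   2  36  53 726] [484.9  29.5]
w r [365 185   5  14  62] [366.7 191.8]
w r [389 184   8   4  19] [392.1 185.7]
w r [401 185  13   8  69] [407.4 188.4]
p y [252 251  37  23 237] [269.6 261.7]
p y [255 271  39  30 431] [274.4 285.2]
p b [321 253  24  15  98] [332.1 259.2]
p r [303 236   6  13  43] [305.8 241.2]
p r [308 254  10   9  51] [312.4 258.2]
p r [330 274   8   8  19] [333.2 277.4]
s y [387 226  23  22 119] [397.4 236.9]
s y [383 241  22  26 109] [393.7 251.9]
s b [331 221  24  20  99] [342.2 230.9]
s b [428 239  37  10 192] [445.9 243.6]
s r [303 247  27   4  89] [316.3 248.8]
1.3 [[array([296.8,  23.5]), array([296.9, 148.3])], [array([263. , 250.5]), array([293.2, 267.1])], [array([381.1, 241.7]), array([399.3, 224.1])]]
1.4 [[array([286.1,  23.3]), array([286.1, 148.4])], [array([260.5, 251.6]), array([290.6, 268.3])], [array([383.5, 242.6]), array([401.7, 225. ])]]
1.5 [[array([275.3,  23.6]), array([275.3, 148.6])], [array([257.9, 252.9]), array([288.1, 269.8])], [array([385.9, 243.8]), array([404.1, 226. ])]]
1.6 [[array([264.7,  24.2]), array([264.6, 148.9])], [array([255.3, 254.6]), array([285.5, 271.6])], [array([388.3, 245.1]), array([406.5, 227.3])]]
1.7 [[array([254.5,  25.3]), array([254.4, 149.1])], [array([252.7, 256.6]), array([282.9, 273.7])], [array([390.7, 246.7]), array([408.8, 228.8])]]
```

View pics/c6.png

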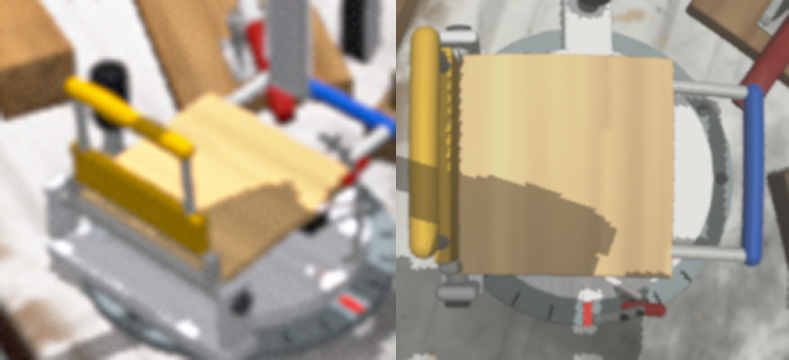

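```bash
python3 - <<'E'
from h import *
from bench import robot
np.set_printoptions(precision=4,suppress=True)
w=load("pics/w6.npz");p=load("pics/p6.npz");s=load("pics/s6.npz")
for th in(.0,.04,.08,.12):
    q=plate(th,.16,0,.004);print(th,torest(q),[proj(x,q,x is w).round(1) for x in(w,p,s)],"top edge",[proj(x,plate(th,.115,0,.008),x is w).round(1) for x in(w,p,s)])
print("blue tri",[torest(tri(*r)[0]) for r in((ray(w,468.5,107,1),ray(s,342.2,230.9)),)])
go(robot,plate(.07,.16,0,.004),Y)
E
```

```text
0.0 [0.085 0.    0.059] [array([465.2, 105.8]), array([327.2, 260.6]), array([341.1, 232.8])] top edge [array([419.7, 101.6]), array([313.5, 268.3]), array([354.7, 238.9])]
0.04 [0.0847 0.     0.0654] [array([467.5, 105.2]), array([327.2, 258.3]), array([341.3, 231.1])] top edge [array([420.7, 101. ]), array([313.3, 266.6]), array([355. , 237.7])]
0.08 [ 0.0842 -0.      0.0718] [array([469.7, 104.6]), array([327., 256.]), array([341.6, 229.5])] top edge [array([421.4, 100.5]), array([313.1, 265. ]), array([355.3, 236.5])]
0.12 [0.0834 0.     0.0781] [array([471.7, 103.9]), array([326.8, 253.8]), array([341.9, 227.8])] top edge [array([422. ,  99.9]), array([312.9, 263.5]), array([355.6, 235.4])]
blue tri [array([ 0.0843, -0.0019,  0.066 ])]
t 9.8667 pos [0.4954 0.059  0.2256] shift [0.1095 0.1349 0.1554] turn 0.002 F [-0.2  0.4  0.3] w 0.0402 j [ 0.   -0.03  1.48  0.    1.68 -0.31]
```

The left half shows the stop standing square. In the right half the white pointer meets the red mark at (587,297), so steps one and two are done. Before descending on the blue bar I'll check nearby obstacles.

```bash
python3 - <<'E'
from h import *
p=load("pics/side0.npz")
for n,q in(("blk cyl L base",(405,275)),("blk cyl base",(418,285)),("cup base",(372,256)),("stack near corner",(340,275)),("stack right",(393,268)),("stack right base",(385,283))):
    a=onz(p,*q,0);print(n,a.round(3),torest(a).round(3))
for n,q in(("stack top",(388,262)),): a=onz(p,*q,.09);print(n,a.round(3),torest(a).round(3))
E
```

```text
blk cyl L base [0.757 0.136 0.   ] [ 0.222 -0.117  0.   ]
blk cyl base [0.759 0.092 0.   ] [ 0.211 -0.16   0.   ]
cup base [0.735 0.236 0.   ] [ 0.232 -0.015  0.   ]
stack near corner [0.629 0.212 0.   ] [ 0.123 -0.006  0.   ]
stack right [0.75  0.171 0.   ] [ 0.226 -0.081  0.   ]
stack right base [0.7   0.135 0.   ] [ 0.168 -0.1    0.   ]
stack top [0.675 0.099 0.09 ] [ 0.133 -0.127  0.09 ]
```

```bash
python3 - <<'E'
from h import *
w=load("pics/w4.npz");p=load("pics/side0.npz");P=lambda u,v:ray(p,210+u/5,215+v/5)
for a,b in(((505,108),(672,185)),((480,104),(650,228)),((553,108),(735,138))):
    x,e=tri(ray(w,*a,1),P(*b));print(x.round(3),e,torest(x).round(3))
for r in range(40,165,8): print(r,"".join("B" if (b>g+30 and b>r_+30) else "#" if v<110 else "." for b,g,r_,v in [(*map(int,px),int(max(px))) for px in w["color"][r,455:530]]))
E
```

```text
[0.639 0.218 0.055] [0.0042, 0.0042] [ 0.135 -0.002  0.055]
[0.621 0.213 0.04 ] [0.0069, 0.0069] [ 0.117 -0.002  0.04 ]
[0.696 0.248 0.044] [0.0018, 0.0018] [0.199 0.008 0.044]
40 ..........##..................#............................................
48 .........BBBBBB.................########...................................
56 ###..##BBBBBBBBBBB.......................#########.........................
64 ......#BBBBBBBBBBB.................................########................
72 ......#BBBBBBBBBBB.........................................................
80 ......#BBBBBBBBBBB.........................................................
88 ......#BBBBBBBBBBB.........................................................
96 ......#BBBBBBBBBBB....................................######...............
104 .....##BBBBBBBBBBB..#############..........................................
112 .....#BBBBBBBBBBBB...#############.............################............
120 .....#BBBBBBBBBBB.......############............##############.............
128 .....#BBBBBBBBBBB........#############.........###############.............
136 ....#BBBBBBBBBBBB..........#############.......###############.............
144 ....#BBBBBBBBBBBB............############......##############..............
152 .......BBBBBBBBB..............#############...##############...............
160 ................................############################...............
```

```bash
python3 nudge.py '{"motion":[[0.03, 0.0255, 0.027, 0, 0], [0.03, 0.0255, 0.027, 0, 0], [0.03, 0.0255, 0.027, 0, 0], [0.03, 0.0255, 0.027, 0, 0], [0.03, 0.0255, 0.0269, 0, 0], [0.03, 0, 0, 0.035, 0], [0.03, 0, 0, 0.035, 0], [0.03, 0, 0, 0, 0], [0.03, 0, 0, 0, 0]]}'
python3 - <<'E'
from h import *
from bench import robot
go(robot,rest(.0843,.018,.075),Y);print(torest(robot.get_obs()["tool_pos"]))
E
```

```text
time: 10.62
tool_pos: [0.5825, 0.2218, 0.1532]
ee_rot: [-3.135, -0.0, 1.886]
wrist_force: [0.9, -0.1, 0.7]
width: 0.03
finger_force: 0.0
t 10.6167 pos [0.5825 0.2218 0.1532] shift [-0.0004  0.0022  0.0782] turn 0.003 F [ 0.9 -0.1  0.7] w 0.03 j [ 0.27  0.28  1.29  0.    1.58 -0.04]
[0.08263902 0.01830636 0.1532416 ]
```

```bash
python3 nudge.py '{"motion":[[0.03, 0, 0.0015, 0.026, 0], [0.03, 0, 0, 0.026, 0], [0.03, 0, 0, 0.026, 0], [0.03, 0, 0, 0, 0], [0.008, 0, 0, 0, 0], [0.008, 0, 0, 0, 0], [0.008, 0, 0, 0, 0], [0.008, 0, 0, 0, 0], [0.008, 0, 0, 0, 0]]}'
python3 - <<'E'
from h import *
from bench import robot
go(robot,rest(.0843,.018,.075),Y);print(torest(robot.get_obs()["tool_pos"]))
E
```

```text
time: 11.37
tool_pos: [0.5829, 0.2203, 0.0804]
ee_rot: [-3.133, 0.0, 1.884]
wrist_force: [-12.8, -3.6, 4.4]
width: 0.0111
finger_force: 30.0
t 11.3667 pos [0.5829 0.2203 0.0804] shift [0.0012 0.0018 0.0054] turn 0.001 F [-12.8  -3.6   4.4] w 0.0111 j [ 0.27  0.32  1.38 -0.    1.45 -0.04]
[0.08250312 0.01678452 0.08041308]
```

```bash
python3 nudge.py '{"motion":[[0.008, 0, -0.001, -0.008, 0], [0.008, 0, -0.0012, -0.0079, 0], [0.008, 0, -0.0016, -0.0078, 0], [0.008, 0, -0.002, -0.0078, 0], [0.008, 0, -0.0023, -0.0076, 0], [0.008, 0, -0.0027, -0.0074, 0], [0.008, 0, 0, 0, 0], [0.008, 0, 0, 0, 0]]}'
cat > m.py <<'E'
from h import *
from bench import robot
import sys
np.set_printoptions(precision=4,suppress=True)
n=sys.argv[1]
go(robot,plate(.349,.16,.018,.004),Y);print(torest(robot.get_obs()["tool_pos"]))
p=snap(robot,"side","p"+n);s=snap(robot,"scene","s"+n)
C2=-.002
for nm,x,box in(("p",p,(300,225,360,300)),("s",s,(320,190,365,240))):
    hsv=cv2.cvtColor(x["color"],cv2.COLOR_BGR2HSV);x0,y0,x1,y1=box
    for col,lo,hi in(("b",(105,120,60),(125,255,255)),("r",(0,120,90),(8,255,255))):
        m=cv2.inRange(hsv,lo,hi);k=np.zeros_like(m);k[y0:y1,x0:x1]=m[y0:y1,x0:x1]
        nn,l,st,ce=cv2.connectedComponentsWithStats(k)
        for i in range(1,nn):
            if st[i,4]>5: print(nm,col,st[i],ce[i].round(1))
for th in(.25,.3,.35,.4): print(th,"bar ends",[[proj(x,plate(th,.16,y,.004)-np.r_[.002*UX,0]).round(1) for y in(.045,-.045)] for x in(p,s)],"plate R corner",proj(p,plate(th,.115,-.06,.008)-np.r_[.002*UX,0]).round(1),proj(p,plate(th,0,-.06,.008)-np.r_[.002*UX,0]).round(1))
E
python3 m.py 7
```

```text
time: 12.03
tool_pos: [0.5733, 0.2173, 0.1246]
ee_rot: [-3.134, -0.0, 1.884]
wrist_force: [-10.0, -3.2, -7.7]
width: 0.0113
finger_force: 30.0
t 12.0333 pos [0.5733 0.2173 0.1246] shift [0.0011 0.0015 0.0111] turn 0.001 F [-10.   -3.2  -7.7] w 0.0113 j [ 0.27  0.27  1.36 -0.    1.52 -0.04]
[0.0725 0.0169 0.1246]
p b [320 238  23  15  88] [329.7 245.3]
p r [305 240  13  19 121] [310.2 249.4]
p r [331 272   8   9  29] [334.4 276. ]
s b [351 210   8   9  34] [354.5 213.6]
s b [335 222   8   9  36] [338.9 226.3]
0.25 bar ends [[array([309.5, 239.7]), array([340.9, 255.4])], [array([334. , 231.9]), array([354. , 214.7])]] plate R corner [332.5 270.5] [295.2 307.8]
0.3 bar ends [[array([308.8, 237.3]), array([340.2, 252.9])], [array([334.9, 230.1]), array([354.9, 212.9])]] plate R corner [331.9 268.8] [295.1 308. ]
0.35 bar ends [[array([307.9, 234.9]), array([339.4, 250.5])], [array([335.8, 228.4]), array([355.9, 211.1])]] plate R corner [331.2 267.2] [294.9 308.1]
0.4 bar ends [[array([306.8, 232.7]), array([338.5, 248.2])], [array([336.9, 226.8]), array([357. , 209.5])]] plate R corner [330.4 265.7] [294.8 308.3]
```

```bash
python3 nudge.py '{"motion":[[0.008, 0, -0.0006, -0.0016, 0], [0.008, 0, 0, 0, 0], [0.03, 0, 0, 0, 0], [0.03, 0, 0, 0, 0], [0.03, 0, 0, 0, 0], [0.03, 0, 0, 0, 0], [0.03, 0, 0, -0.035, 0], [0.03, 0, 0, -0.04, 0], [0.03, 0, 0, 0, 0]]}'
python3 m.py 8; python3 - <<'E'
from h import *
p=load("pics/p8.npz");w=None
r=np.array([334.4,276.0])
for yy in(-.062,-.066,-.07,-.075):
    o,d=ray(p,*r);n=np.r_[UY,0];t=(yy-(o[:2]-C)@UY)/(d[:2]@UY);q=torest(o+d*t);print(yy,q.round(4),"r",np.hypot(q[0]+.077,q[2]-.055).round(4),"ang",np.arctan2(q[2]-.055,q[0]+.077).round(3))
hsv=cv2.cvtColor(p["color"],cv2.COLOR_BGR2HSV)
def ch(h,s,v):
    if (h<8 or h>172) and s>110:return "R"
    if 12<h<30 and s>70:return "W" if v>150 else "w"
    return "#" if v>215 else "+" if v>170 else "." if v>110 else " "
for y in range(255,312): print(y,"".join(ch(*map(int,hsv[y,x])) for x in range(285,350)))
E
```

```text
time: 12.88
tool_pos: [0.5805, 0.2193, 0.213]
ee_rot: [3.121, 0.001, 1.884]
wrist_force: [1.7, 0.5, 1.7]
width: 0.0298
finger_force: 0.0
t 12.8833 pos [0.5805 0.2193 0.213 ] shift [ 0.0015 -0.008   0.0993] turn 0.001 F [1.7 0.5 1.7] w 0.0298 j [ 0.27  0.23  1.23  0.    1.66 -0.04]
[0.0799 0.0166 0.213 ]
p b [308 234  35  19 136] [324.8 243. ]
p r [305 240  13  19 120] [310.2 249. ]
p r [330 272   8   9  24] [334.  276.4]
s b [335 210  24  21 106] [346.8 219.8]
0.25 bar ends [[array([309.5, 239.7]), array([340.9, 255.4])], [array([334. , 231.9]), array([354. , 214.7])]] plate R corner [332.5 270.5] [295.2 307.8]
0.3 bar ends [[array([308.8, 237.3]), array([340.2, 252.9])], [array([334.9, 230.1]), array([354.9, 212.9])]] plate R corner [331.9 268.8] [295.1 308. ]
0.35 bar ends [[array([307.9, 234.9]), array([339.4, 250.5])], [array([335.8, 228.4]), array([355.9, 211.1])]] plate R corner [331.2 267.2] [294.9 308.1]
0.4 bar ends [[array([306.8, 232.7]), array([338.5, 248.2])], [array([336.9, 226.8]), array([357. , 209.5])]] plate R corner [330.4 265.7] [294.8 308.3]
-0.062 [ 0.0364 -0.06
[... 3475 characters left out ...]

302 .wwwW+###WWWWWWWWW...++.....+++++++++######++.......+++..........
303 ...W++#++WWWWWWWW....+.+.+....+++++++####++++.++....++++++.......
304 ....++++.WWWWWWW....++++++.....++++######++++###+..++++++++......
305 .....+...WWWWWW.+++++++++++...++################...+++++++....+..
306 ..........WWWW.+###++++++++++++########+#######+..++++++++.......
307 ..........WWW++####+++.+++.+++#######++#######+...+++++++....++++
308 ..........++#######+++++++++################+....+++.........++++
309 ..........+#######+..++++++###############++....++++........+++++
310 +........+######+.....+++################+.....+++++++.....++++++
311 ++++......+####+......++################+.....+++++++++....++++++
```

The geometric and image estimates put the plate tilt at about 0.34–0.35 rad. On to the block.

```bash
python3 nudge.py '{"motion":[[0.094, 0.0374, -0.0079, 0, 0], [0.094, 0.0374, -0.0079, 0, 0], [0.094, 0.0374, -0.0079, 0, 0], [0.094, 0.0374, -0.0079, 0, 0], [0.094, 0.0374, -0.0079, 0, 0], [0.094, 0.0374, -0.0079, 0, 0], [0.094, 0, 0, 0, 0.0965], [0.094, 0, 0, 0, 0.0965], [0.094, 0, 0, 0, 0.0965], [0.094, 0, 0, 0, 0.0965], [0.094, 0, 0, 0, 0]]}'
python3 - <<'E'
from h import *
from bench import robot
go(robot,(.466,.418,.030),-.074)
w=snap(robot,"wrist","w9");s=snap(robot,"scene","s9");p=snap(robot,"side","p9")
hsv=cv2.cvtColor(w["color"],cv2.COLOR_BGR2HSV)
u,v=proj(w,[.466,.418,.045],1).astype(int);print(u,v,hsv[v-6:v-3,u-2:u+3].tolist())
ref=np.median(hsv[v-8:v,u-4:u+5].reshape(-1,3),0)
m=(np.abs(hsv.astype(int)-ref)<[5,45,20]).all(2).astype(np.uint8)
m=cv2.morphologyEx(m,cv2.MORPH_OPEN,np.ones((3,3)))
n,l,st,ce=cv2.connectedComponentsWithStats(m);k=l[v-5,u];print(st[k])
cn=cv2.findContours((l==k).astype(np.uint8),0,2)[0][0].reshape(-1,2)
g=np.array([onz(w,*q,.045,1)[:2] for q in cn],np.float32)
print(cv2.minAreaRect(g*1000)); print(g.min(0),g.max(0)); print(cv2.approxPolyDP(cn,6,True).reshape(-1,2).tolist())
E
```

```text
time: 13.9
tool_pos: [0.4614, 0.417, 0.2002]
ee_rot: [-3.141, 0.0, 1.497]
wrist_force: [0.5, -0.4, 0.7]
width: 0.0934
finger_force: 0.0
t 13.9 pos [0.4614 0.417  0.2002] shift [0.0013 0.0045 0.1702] turn -0.0 F [ 0.5 -0.4  0.7] w 0.0934 j [0.64 0.25 1.23 0.   1.66 0.72]
321 226 [[[15, 93, 101], [16, 94, 100], [16, 94, 100], [16, 92, 100], [15, 92, 100]], [[16, 91, 101], [17, 90, 99], [16, 93, 99], [15, 95, 99], [17, 93, 99]], [[15, 89, 100], [16, 93, 99], [16, 92, 100], [16, 93, 99], [15, 92, 100]]]
[ 293  164   63  112 5653]
((468.7210693359375, 422.70428466796875), (99.2002182006836, 53.397098541259766), 86.38307189941406)
[0.43961462 0.37456322] [0.4973062  0.47247615]
[[347, 164], [293, 169], [297, 275], [354, 238], [355, 178], [342, 170]]
```

```bash
python3 nudge.py '{"motion":[[0.094, 0.0034, 0.0054, 0.034, 0], [0.094, 0, 0, 0.034, 0], [0.094, 0, 0, 0.034, 0], [0.094, 0, 0, 0.034, 0], [0.094, 0, 0, 0.034, 0], [0.094, 0, 0, 0, 0], [0.03, 0, 0, 0, 0], [0.03, 0, 0, 0, 0], [0.03, 0, 0, 0, 0], [0.03, 0, 0, 0, 0], [0.03, 0, 0, 0, 0], [0.03, 0, 0, 0, 0], [0.03, 0, 0, 0, 0], [0.03, 0, 0, 0, 0], [0.03, 0, 0, 0, 0]]}'
python3 - <<'E'
from h import *
from bench import robot
go(robot,(.467,.42,.03),-.074);print(robot.get_obs()["finger_force"])
E
```

```text
time: 15.3
tool_pos: [0.4678, 0.4204, 0.0325]
ee_rot: [3.14, -0.002, 1.498]
wrist_force: [-0.2, -0.8, 6.5]
width: 0.0546
finger_force: 30.0
t 15.3 pos [0.4678 0.4204 0.0325] shift [-0.0005 -0.0008  0.0025] turn 0.001 F [-0.2 -0.8  6.5] w 0.0546 j [0.64 0.36 1.43 0.   1.35 0.71]
29.99314695596695
```

The block is 55 mm wide between the pads, narrower than listed, but it's the only one on the left within reach. Lift it and turn.

```bash
python3 nudge.py '{"motion":[[0.03, 0, 0, -0.02, 0], [0.03, 0, 0, -0.03, 0], [0.03, 0, 0, -0.03, 0], [0.03, 0, 0, -0.03, 0.1], [0.03, 0, 0, -0.03, 0.12], [0.03, 0, 0, -0.03, 0.12], [0.03, 0, 0, -0.03, 0.12], [0.03, 0, 0, -0.02, 0.12], [0.03, 0, 0, 0, 0.12], [0.03, 0, 0, 0, 0.12], [0.03, 0, 0, 0, 0.12], [0.03, 0, 0, 0, 0.12], [0.03, 0, 0, 0, 0.12], [0.03, 0, 0, 0, 0]]}'
python3 - <<'E'
from h import *
from bench import robot
go(robot,(.486,.170,.24),Y-np.pi/2);print(robot.get_obs()["ee_rot"])
E
```

```text
time: 16.47
tool_pos: [0.467, 0.4196, 0.2496]
ee_rot: [3.141, 0.002, 0.316]
wrist_force: [-0.1, -0.3, -1.9]
width: 0.0552
finger_force: 30.0
t 16.4667 pos [0.467  0.4196 0.2496] shift [-0.0594  0.2431  0.01  ] turn 0.004 F [-0.1 -0.3 -1.9] w 0.0552 j [ 0.64  0.26  1.12 -0.    1.76  1.9 ]
[3.14072918e+00 2.14035012e-03 3.15811982e-01]
```

```bash
python3 nudge.py '{"motion":[[0.03, -0.0085, 0.0347, 0, 0.004], [0.03, -0.0085, 0.0347, 0, 0], [0.03, -0.0085, 0.0347, 0, 0], [0.03, -0.0085, 0.0347, 0, 0], [0.03, -0.0085, 0.0347, 0, 0], [0.03, -0.0085, 0.0347, 0, 0], [0.03, -0.0085, 0.0347, 0, 0], [0.03, 0, 0, 0.03, 0], [0.03, 0, 0, 0.03, 0], [0.03, 0, 0, 0.03, 0], [0.03, 0, 0, 0.012, 0], [0.03, 0, 0, 0, 0], [0.03, 0, 0, 0, 0]]}'
python3 - <<'E'
from h import *
from bench import robot
go(robot,(.486,.170,.15),Y-np.pi/2);print(torest(robot.get_obs()["tool_pos"]))
E
```

```text
time: 17.55
tool_pos: [0.4856, 0.1705, 0.1489]
ee_rot: [-3.141, 0.001, 0.315]
wrist_force: [-0.1, 0.6, 0.1]
width: 0.0549
finger_force: 30.0
t 17.55 pos [0.4856 0.1705 0.1489] shift [ 0.0002  0.0006 -0.0011] turn 0.003 F [-0.1  0.6  0.1] w 0.0549 j [0.23 0.04 1.57 0.   1.53 1.48]
[-0.02534043 -0.00071147  0.1488853 ]
```

Now lower gently through first contact and watch the force.

```bash
python3 nudge.py '{"motion":[[0.03, 0, 0, 0.007, 0], [0.03, 0, 0, 0.007, 0], [0.03, 0, 0, 0.004, 0], [0.03, 0, 0, 0.003, 0], [0.03, 0, 0, 0, 0]]}'; python3 nudge.py '{"motion":[[0.03, 0, 0, 0.003, 0], [0.03, 0, 0, 0.003, 0], [0.03, 0, 0, 0, 0]]}'; python3 nudge.py '{"motion":[[0.03, 0, 0, 0.003, 0], [0.03, 0, 0, 0, 0]]}'
```

```text
time: 17.97
tool_pos: [0.4871, 0.1711, 0.1299]
ee_rot: [-3.142, -0.005, 0.314]
wrist_force: [0.7, 1.0, 1.6]
width: 0.0547
finger_force: 30.0
time: 18.22
tool_pos: [0.4882, 0.1715, 0.1248]
ee_rot: [-3.141, -0.008, 0.314]
wrist_force: [0.6, 0.6, 5.2]
width: 0.0545
finger_force: 30.0
time: 18.38
tool_pos: [0.4883, 0.1715, 0.122]
ee_rot: [-3.142, -0.008, 0.314]
wrist_force: [0.8, 1.5, 5.7]
width: 0.0552
finger_force: 30.0
```

```bash
python3 nudge.py '{"motion":[[0.03, 0, 0, 0.003, 0], [0.03, 0, 0, 0, 0]]}'; python3 nudge.py '{"motion":[[0.03, 0, 0, 0.003, 0], [0.03, 0, 0, 0, 0]]}'; python3 - <<'E'
from h import *
from bench import robot
go(robot,(.486,.170,.15),Y-np.pi/2);print(torest(robot.get_obs()["tool_pos"]))
p=snap(robot,"side","p10");s=snap(robot,"scene","s10")
cv2.imwrite("pics/c10.png",np.hstack([cv2.resize(p["color"][220:330,235:345],None,fx=3.6,fy=3.6,interpolation=2),cv2.resize(s["color"][190:290,320:420],None,fx=3.96,fy=3.96,interpolation=2)]))
E
```

```text
time: 18.55
tool_pos: [0.4884, 0.1715, 0.119]
ee_rot: [-3.142, -0.008, 0.314]
wrist_force: [0.1, 1.6, 5.6]
width: 0.0547
finger_force: 30.0
time: 18.72
tool_pos: [0.4885, 0.1716, 0.116]
ee_rot: [-3.142, -0.009, 0.314]
wrist_force: [1.0, 1.0, 6.2]
width: 0.055
finger_force: 30.0
t 18.7167 pos [0.4885 0.1716 0.116 ] shift [-0.0025  0.0007 -0.034 ] turn 0.002 F [1.  1.  6.2] w 0.055 j [0.23 0.06 1.62 0.   1.46 1.48]
[-0.02229896 -0.00062784  0.11604028]
```

```bash
for i in 1; do python3 nudge.py '{"motion":[[0.03, 0, 0, 0.002, 0], [0.03, 0, 0, 0, 0]]}'; done; python3 nudge.py '{"motion":[[0.03, 0, 0, 0.002, 0], [0.03, 0, 0, 0, 0]]}'; python3 nudge.py '{"motion":[[0.03, 0, 0, 0.0015, 0], [0.03, 0, 0, 0, 0]]}'
```

```text
time: 18.98
tool_pos: [0.4886, 0.1716, 0.1142]
ee_rot: [3.142, -0.009, 0.314]
wrist_force: [0.6, 1.3, 6.4]
width: 0.0546
finger_force: 30.0
time: 19.15
tool_pos: [0.4888, 0.1716, 0.1123]
ee_rot: [3.142, -0.009, 0.314]
wrist_force: [0.7, 1.1, 7.1]
width: 0.0546
finger_force: 30.0
time: 19.32
tool_pos: [0.4888, 0.1716, 0.1109]
ee_rot: [3.142, -0.01, 0.314]
wrist_force: [0.9, 0.9, 6.9]
width: 0.0547
finger_force: 30.0
```

```bash
python3 - <<'E'
from h import *
from bench import robot
go(robot,(.486,.170,.15),Y-np.pi/2);print(torest(robot.get_obs()["tool_pos"]))
p=snap(robot,"side","p11");s=snap(robot,"scene","s11")
cv2.imwrite("pics/c11.png",np.hstack([cv2.resize(p["color"][210:330,235:345],None,fx=3.6,fy=3.6,interpolation=2),cv2.resize(s["color"][185:293,325:425],None,fx=4,fy=4,interpolation=2)]))
E
```

```text
t 19.3167 pos [0.4888 0.1716 0.1109] shift [-0.0028  0.0007 -0.0392] turn 0.002 F [0.9 0.9 6.9] w 0.0547 j [0.23 0.06 1.63 0.   1.44 1.48]
[-0.02192738 -0.00065565  0.11087826]
```

View pics/c11.png

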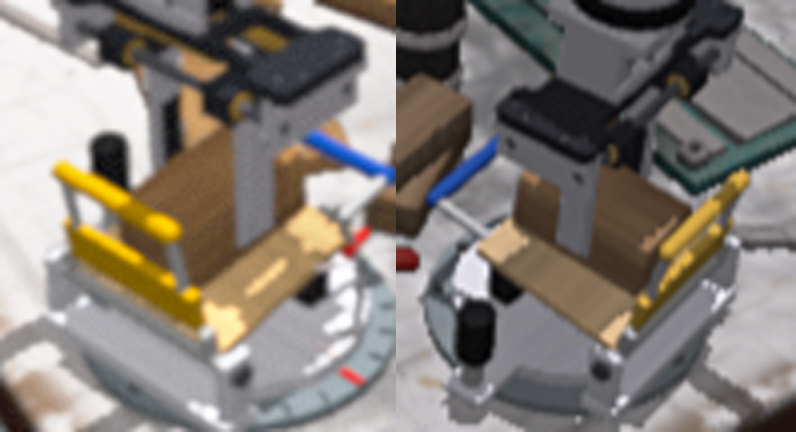

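The block lies nearly flat on the plate between the pads, with its lower end (205,290 in the left crop) still short of the stop. Slide it down the slope until contact.

```bash
python3 nudge.py '{"motion":[[0.03, -0.0047, 0, 0.0017, 0], [0.03, -0.0047, 0, 0.0017, 0], [0.03, 0, 0, 0, 0]]}'; python3 nudge.py '{"motion":[[0.03, -0.0019, 0, 0.0007, 0], [0.03, 0, 0, 0, 0]]}';python3 nudge.py '{"motion":[[0.03, -0.0019, 0, 0.0007, 0], [0.03, 0, 0, 0, 0]]}'
```

```text
time: 19.67
tool_pos: [0.4798, 0.1683, 0.1073]
ee_rot: [3.141, -0.01, 0.314]
wrist_force: [2.4, 0.3, 6.9]
width: 0.0549
finger_force: 30.0
time: 19.83
tool_pos: [0.4794, 0.1682, 0.1072]
ee_rot: [3.141, -0.013, 0.314]
wrist_force: [4.8, 0.6, 4.7]
width: 0.0548
finger_force: 30.0
time: 20.0
tool_pos: [0.4792, 0.1681, 0.1073]
ee_rot: [3.141, -0.017, 0.313]
wrist_force: [8.2, 2.5, 5.2]
width: 0.0548
finger_force: 30.0
```

```bash
python3 nudge.py '{"motion":[[0.08, 0, 0, 0, 0], [0.08, 0, 0, 0, 0], [0.08, 0, 0, 0, 0], [0.08, 0, 0, 0, 0], [0.08, 0, 0, 0, 0], [0.08, 0, 0, 0, 0], [0.08, 0, 0, -0.02, 0], [0.08, 0, 0, -0.035, 0], [0.08, 0, 0, -0.035, 0], [0.08, 0, 0, -0.035, 0], [0.08, 0, 0, -0.03, 0], [0.08, 0, 0, 0, 0]]}'
python3 - <<'E'
from h import *
from bench import robot
go(robot,(.486,.170,.15),Y-np.pi/2)
p=snap(robot,"side","p12");s=snap(robot,"scene","s12");w=snap(robot,"wrist","w12")
def ch(h,s,v):
    if (h<8 or h>172) and s>110:return "R"
    if 18<=h<=32 and s>135:return "Y"
    if 8<=h<30 and s>55:return "W" if v>170 else "o" if v>125 else "x"
    if 105<h<125 and s>120:return "B"
    return "#" if v>215 else "." if v>110 else " "
hp=cv2.cvtColor(p["color"],cv2.COLOR_BGR2HSV)
for y in range(228,312): print(y,"".join(ch(*map(int,hp[y,x])) for x in range(248,345)))
E
```

```text
time: 21.0
tool_pos: [0.4758, 0.167, 0.2655]
ee_rot: [3.14, -0.013, 0.314]
wrist_force: [-0.1, -0.2, 1.8]
width: 0.0797
finger_force: 0.0
t 21.0 pos [0.4758 0.167  0.2655] shift [0.009  0.0002 0.1156] turn 0.002 F [-0.1 -0.2  1.8] w 0.0797 j [ 0.23 -0.03  1.41  0.    1.75  1.48]
228 ############....#######.ooWWWWWWWWWWWWWWWWWWWWWWWWWWW..##.WWWoooWWWWWWWW#########################
229 #######################.ooWWWWWWWWWWWWWWWWWWWWWWWWWWW..###WWWWoooWWWWWWWW########################
230 #######################..ooWWWWWWWWWWWWWWWWWWWWWWWWWW..###.WWWWooWWWWWWWWW#######################
231 ########################.ooWWWWWWWWWWWWWWWWWWWWWWWWWW..###..oWWWoooWWWWWWW#######################
232 ########################.oooWWWWWWWWWWWWWWWWWWWWWWWWo..###...WWWoWWWWWWWWWW######################
233 #########################.ooWWWWWWWWWWWWWWWWWWWWWWWo....###....WWooWWWWWWWW.#####################
234 #########################.ooWWWWWWWWWWWWWWWWWWWWWWo.....###....WWWoWWWWWWWWW#####################
235 #########################..ooWWWWWWWWWWWWWWWWWWWWW.............WWWWooWWWWWWW.####################
236 
[... 7047 characters left out ...]
......................................WWWWoo....................###########.............
306 ##.............................................WWWW..###................####.#######.............
307 ###............................................WWW..####................#...#######..............
308 ####..............................................######..............###########................
309 ####....... ....................................#######.............###########..................
310 ###........  ..................................######..............###########...................
311 ###........   ..................................####..............###########....................
```

```bash
python3 - <<'E'
from h import *
np.set_printoptions(precision=1,suppress=True)
w=load("pics/w12.npz");hw=cv2.cvtColor(w["color"],cv2.COLOR_BGR2HSV)
sh=-np.r_[.002*UX,0]
for n,q in(("plate corners",[(0,.06,.008),(.115,.06,.008),(.115,-.06,.008),(0,-.06,.008)]),("block top",[(.004,.0275,.053),(.104,.0275,.053),(.104,-.0275,.053),(.004,-.0275,.053)]),("bar",[(.16,.045,.004),(.16,-.045,.004)])):
    print(n,[proj(w,plate(.349,*a)+sh,1) for a in q])
def ch(h,s,v):
    if (h<8 or h>172) and s>110:return "R"
    if 18<=h<=32 and s>135:return "Y"
    if 8<=h<30 and s>45:return "W" if v>170 else "o" if v>110 else "x"
    if 105<h<125 and s>120:return "B"
    return "#" if v>200 else "." if v>100 else " "
for y in range(60,330,4): print(y,"".join(ch(*map(int,hw[y,x])) for x in range(190,450,2)))
E
```

```text
plate corners [array([258., 260.]), array([247.1, 153.9]), array([387. , 154.2]), array([375.8, 260.3])]
block top [array([286.6, 287.2]), array([280.5, 188.6]), array([353.2, 188.7]), array([347. , 287.4])]
bar [array([262. , 101.5]), array([372.3, 101.7])]
60 .........RRRRRRRRRRRRRRRoooooxx............................ xxxxxxxxxx        ....................................................
64 o.......... RRRRRRRRRRRRRRRoxx.............................. xx       ............................................................
68 oooo....... ... RRRRRRRRRRRRRR...............................  ...................................................................
72 oooooooo.......... RRRRRRRRRRRRRR.................................................................................................
76 oooooooooooo.....ooooxRRRRRRRRRRRRRR..............................................................................................
80 oooooooooooooooooooooooxx  RRRRRRRRRRRRR..........................................................................................
84 ooooooooooooooooooooooxx..... RRRR
[... 7608 characters left out ...]
YYYYYYYooooooooooox                       ...
312               xxxxxxxxxxxoooooooxoooooYYYYYYYYYYYYYYYYYYYYYYYYYYYYYYYYYYYYYYYYYYYYYYYYYYYYYooooo.ooooooox                        .
316               xxxxxxxxxxxooooooooooooooxxxxxxxxxxxx               xxxxxxxxxxxxxxxxxxooooooooooooooooooooox                        
320             xxxxxxxxxxxxooooooxxoooooooxoooxxoooxx                xxxxxxxxxxxxxxooooooooooooooooooooooooooxx                      
324            xxxxxxxxxxxxoooxxoxoxoooooooooooxoooxx                 xxxxxxxxxxxoooooooooooooooooooooooooooooox                      
328           x xxxxxxxxxxxooooooxooooooxxooxxoooxxxx                 xxxxxxxoooooooooooooooooooooooooooooooooooxx
```

```bash
python3 - <<'E'
from h import *
np.set_printoptions(precision=1,suppress=True)
p=load("pics/p12.npz");s=load("pics/s12.npz");sh=-np.r_[.002*UX,0]
for th in(.33,.35):
  print(th,"bottom R edge",[proj(p,plate(th,x,-.0275,.008)+sh) for x in(.004,.03,.07,.102)],"top R",[proj(p,plate(th,x,-.0275,.053)+sh) for x in(.004,.102)],"plate R edge",[proj(p,plate(th,x,-.06,.008)+sh) for x in(0,.03,.07,.115)])
  print("scene bottom L",[proj(s,plate(th,x,.0275,.008)+sh) for x in(.004,.03,.07,.102)],"top L",[proj(s,plate(th,x,.0275,.053)+sh) for x in(.004,.102)],"plate L",[proj(s,plate(th,x,.06,.008)+sh) for x in(0,.115)])
hs=cv2.cvtColor(s["color"],cv2.COLOR_BGR2HSV)
def ch(h,s,v):
    if 18<=h<=32 and s>135:return "Y"
    if 8<=h<30 and s>45:return "W" if v>185 else "o" if v>125 else "x"
    return "#" if v>200 else "." if v>100 else " "
for y in range(222,275): print(y,"".join(ch(*map(int,hs[y,x])) for x in range(340,412)))
E
```

```text
0.33 bottom R edge [array([284.5, 299.5]), array([293. , 290.3]), array([305.7, 276.6]), array([315.6, 265.9])] top R [array([278.3, 286.1]), array([310.6, 252. ])] plate R edge [array([295. , 308.1]), array([304.8, 297.2]), array([317.6, 283.2]), array([331.5, 267.8])]
scene bottom L [array([385.6, 263.8]), array([377.8, 257.2]), array([366. , 247.1]), array([356.6, 239. ])] top L [array([392.3, 254.4]), array([362.5, 229.1])] plate L [array([379.7, 272. ]), array([345.5, 242.5])]
0.35 bottom R edge [array([284.5, 299.5]), array([292.9, 290.2]), array([305.5, 276.2]), array([315.4, 265.3])] top R [array([278. , 286.5]), array([310. , 251.7])] plate R edge [array([294.9, 308.1]), array([304.7, 297.1]), array([317.4, 282.8]), array([331.2, 267.2])]
scene bottom L [array([385.6, 263.8]), array([378. , 257.1]), array([366.2, 246.8]), array([357. , 238.7])] top L [array([392.6, 254.7]), array([363.1, 228.9])] plate L [array([379.8, 272.1]), array([345.8, 242. ])]
222 xx............................oooo...........                ....    . .
223 x ..........................oooooooo... .....
[... 3254 characters left out ...]
 ......
266           ....................xxoooooooooox.xYx    ...........  ........
267           .....................xxxooooooo....x    ...........   ........
268           .......................xxooooox.....   ...........   .........
269           .#......................xxxooox  ...  ...........    .........
270           ###......................xxxox       ...........    ..........
271          .##........................ xxx      ...........     ..........
272          ............................  x     ...........      ..........
273          ................................   ...........       ..........
274          ..............................##. ...........        ..........
```

Comparing p8 with p12, the blue bar has dropped from (324.8,243) to about (328,250). Pressing the block down pushed the plate to about 0.23 rad. I'll raise it again, then re-lay the block without pressing.

```bash
python3 nudge.py '{"motion":[[0.08, 0.038, -0.0063, 0, 0], [0.08, 0.038, -0.0063, 0, 0], [0.03, 0.0376, -0.0063, 0.02, 0], [0.03, 0, 0, 0.035, -0.12], [0.03, 0, 0, 0, -0.12], [0.03, 0, 0, 0, -0.12], [0.03, 0, 0, 0, -0.12], [0.03, 0, 0, 0, -0.12], [0.03, 0, 0, 0, -0.12], [0.03, 0, 0, 0, -0.12], [0.03, 0, 0, 0, -0.12], [0.03, 0, 0, 0, -0.12], [0.03, 0, 0, 0, -0.12], [0.03, 0, 0, 0, -0.12], [0.03, 0, 0, 0, -0.12], [0.03, 0, 0, 0, -0.12], [0.03, 0, 0, 0, 0], [0.03, 0, 0, 0, 0]]}'
python3 - <<'E'
from h import *
from bench import robot
np.set_printoptions(precision=4,suppress=True)
for n in("8","12"):
    R=[]
    for nm,box in(("p",(304,225,360,275)),("s",(320,195,365,245))):
        x=load(f"pics/{nm}{n}.npz");hsv=cv2.cvtColor(x["color"],cv2.COLOR_BGR2HSV);x0,y0,x1,y1=box
        m=cv2.inRange(hsv,(105,100,50),(125,255,255));k=np.zeros_like(m);k[y0:y1,x0:x1]=m[y0:y1,x0:x1]
        ys,xs=np.nonzero(k);print(nm,n,xs.min(),xs.max(),ys.min(),ys.max(),xs.mean(),ys.mean());R.append(ray(x,xs.mean(),ys.mean()))
    q,e=tri(*R);t=torest(q);print(q,e,t,"theta",np.arcsin((t[2]-.055)/.16)-.025)
go(robot,rest(.0779,.018,.1),Y);print(torest(robot.get_obs()["tool_pos"]))
E
```

```text
time: 22.65
tool_pos: [0.5734, 0.2186, 0.2008]
ee_rot: [-3.137, -0.0, 1.871]
wrist_force: [-0.2, 1.0, -0.4]
width: 0.0297
finger_force: 0.0
p 8 308 342 234 252 325.34265734265733 243.1818181818182
s 8 335 358 210 230 346.37391304347824 220.12173913043478
[0.5805 0.1989 0.1108] [0.0016, 0.0016] [ 0.0737 -0.0029  0.1108] theta 0.3312025212147764
p 12 310 345 241 260 327.0709677419355 250.61290322580646
s 12 333 355 216 236 343.8073394495413 225.63302752293578
[0.5866 0.2015 0.0879] [0.0015, 0.0015] [ 0.0803 -0.0023  0.0879] theta 0.18229516829395498
t 22.65 pos [0.5734 0.2186 0.2008] shift [-0.      0.0054  0.1008] turn -0.012 F [-0.2  1.  -0.4] w 0.0297 j [ 0.27  0.24  1.25  0.    1.66 -0.03]
[0.0729 0.0181 0.2008]
```

```bash
python3 nudge.py '{"motion":[[0.03, 0, 0.0066, 0.035, -0.012], [0.03, 0, 0, 0.035, 0], [0.03, 0, 0, 0.0368, 0], [0.03, 0, 0, 0, 0], [0.008, 0, 0, 0, 0], [0.008, 0, 0, 0, 0], [0.008, 0, 0, 0, 0], [0.008, 0, 0, 0, 0], [0.008, 0, 0, 0, 0]]}'
python3 - <<'E'
from h import *
from bench import robot
print(torest(robot.get_obs()["tool_pos"]))
E
python3 nudge.py '{"motion":[[0.008, 0, -0.0015, -0.0062, 0], [0.008, 0, -0.0018, -0.0062, 0], [0.008, 0, -0.002, -0.0062, 0], [0.008, 0, -0.0023, -0.0062, 0], [0.008, 0, 0, 0, 0], [0.008, 0, 0, 0, 0]]}'
cat > t.py <<'E'
from h import *
from bench import robot
import sys
np.set_printoptions(precision=4,suppress=True)
print(torest(robot.get_obs()["tool_pos"]));n=sys.argv[1];R=[]
for nm,c,box in(("p","side",(304,225,360,275)),("s","scene",(320,195,365,245))):
    x=snap(robot,c,nm+n);hsv=cv2.cvtColor(x["color"],cv2.COLOR_BGR2HSV);x0,y0,x1,y1=box
    m=cv2.inRange(hsv,(105,100,50),(125,255,255));k=np.zeros_like(m);k[y0:y1,x0:x1]=m[y0:y1,x0:x1]
    ys,xs=np.nonzero(k);print(nm,n,xs.min(),xs.max(),ys.min(),ys.max(),xs.mean(),ys.mean());R.append(ray(x,xs.mean(),ys.mean()))
q,e=tri(*R);t=torest(q);print(e,t,"theta",np.arcsin((t[2]-.055)/.16)-.025)
E
python3 t.py 13
```

```text
time: 23.4
tool_pos: [0.5796, 0.2205, 0.0991]
ee_rot: [-3.14, 0.0, 1.885]
wrist_force: [-6.0, -1.5, 1.0]
width: 0.0111
finger_force: 30.0
[0.07940551 0.01797124 0.09907251]
time: 23.9
tool_pos: [0.573, 0.2184, 0.1229]
ee_rot: [-3.141, -0.0, 1.886]
wrist_force: [-4.7, -1.8, -2.9]
width: 0.0112
finger_force: 30.0
[0.0725 0.018  0.1229]
p 13 308 342 234 252 329.1862745098039 245.02941176470588
s 13 335 358 210 230 346.4155844155844 220.1038961038961
[0.0027, 0.0027] [ 0.0783 -0.009   0.1055] theta 0.29602701301191614
```

```bash
python3 nudge.py '{"motion":[[0.008, 0, -0.0008, -0.0022, 0], [0.008, 0, 0, 0, 0], [0.008, 0, 0, 0, 0]]}'; python3 nudge.py '{"motion":[[0.03, 0, 0, 0, 0], [0.03, 0, 0, 0, 0], [0.03, 0, 0, 0, 0], [0.03, 0, 0, 0, 0], [0.03, 0, 0, -0.035, 0], [0.03, 0, 0, -0.04, 0], [0.03, 0, 0, 0, 0]]}'; python3 t.py 14
```

```text
time: 24.25
tool_pos: [0.5728, 0.2183, 0.1234]
ee_rot: [3.141, -0.0, 1.886]
wrist_force: [-1.8, 0.3, -6.9]
width: 0.0113
finger_force: 30.0
time: 24.83
tool_pos: [0.5766, 0.2194, 0.2091]
ee_rot: [3.124, 0.001, 1.886]
wrist_force: [0.3, -0.4, 1.4]
width: 0.0297
finger_force: 0.0
[0.0763 0.0178 0.2091]
p 14 308 342 234 252 324.9428571428571 243.06428571428572
s 14 335 358 210 230 346.4122807017544 220.1140350877193
[0.0015, 0.0015] [ 0.0732 -0.0024  0.1113] theta 0.3345301248151772
```

```bash
python3 nudge.py '{"motion":[[0.08, -0.0062, -0.0375, -0.01, 0], [0.08, -0.0062, -0.0375, 0, 0], [0.08, -0.0061, -0.0373, 0, 0], [0.08, 0, 0, 0, 0.121], [0.08, 0, 0, 0, 0.121], [0.08, 0, 0, 0, 0.121], [0.08, 0, 0, 0, 0.121], [0.08, 0, 0, 0, 0.121], [0.08, 0, 0, 0, 0.121], [0.08, 0, 0, 0, 0.121], [0.08, 0, 0, 0, 0.121], [0.08, 0, 0, 0, 0.121], [0.08, 0, 0, 0, 0.121], [0.08, 0, 0, 0, 0.121], [0.08, 0, 0, 0, 0.121], [0.08, 0, 0, 0, 0.121], [0.08, 0, 0, 0, 0], [0.08, 0, 0, 0, 0]]}'
python3 - <<'E'
from h import *
from bench import robot
go(robot,rest(-.036,-.0007,.11),Y-np.pi/2);print(torest(robot.get_obs()["tool_pos"]))
E
```

```text
time: 26.43
tool_pos: [0.4712, 0.1658, 0.2075]
ee_rot: [-3.141, 0.002, 0.316]
wrist_force: [-0.1, -0.7, -0.5]
width: 0.08
finger_force: 0.0
t 26.4333 pos [0.4712 0.1658 0.2075] shift [ 0.0047 -0.0001  0.0975] turn 0.004 F [-0.1 -0.7 -0.5] w 0.08 j [ 0.22 -0.02  1.51  0.    1.65  1.48]
[-0.04050391 -0.00085308  0.20752998]
```

```bash
python3 nudge.py '{"motion":[[0.08, 0.0047, 0, 0.032, 0.004], [0.08, 0, 0, 0.032, 0], [0.08, 0, 0, 0.0325, 0], [0.08, 0, 0, 0, 0], [0.03, 0, 0, 0, 0], [0.03, 0, 0, 0, 0], [0.03, 0, 0, 0, 0], [0.03, 0, 0, 0, 0], [0.03, 0, 0, 0, 0], [0.03, 0, 0, 0, 0], [0.03, 0, 0, 0, 0]]}'; python3 nudge.py '{"motion":[[0.03, 0.002, 0, -0.015, 0], [0.03, 0.002, 0, -0.015, 0], [0.03, 0, 0, 0, 0], [0.03, 0, 0, 0, 0]]}'
```

```text
time: 27.35
tool_pos: [0.4776, 0.1677, 0.1146]
ee_rot: [3.141, -0.005, 0.309]
wrist_force: [-0.2, -0.4, 5.7]
width: 0.0548
finger_force: 30.0
time: 27.68
tool_pos: [0.4804, 0.1686, 0.1426]
ee_rot: [3.142, -0.002, 0.309]
wrist_force: [-0.2, -0.3, -1.4]
width: 0.0547
finger_force: 30.0
```

```bash
python3 nudge.py '{"motion":[[0.03, 0, 0, 0.012, 0], [0.03, -0.001, 0, 0.01, 0], [0.03, 0, 0, 0, 0], [0.03, 0, 0, 0, 0]]}'; python3 nudge.py '{"motion":[[0.03, -0.001, 0, 0.003, 0], [0.03, 0, 0, 0, 0], [0.03, 0, 0, 0, 0]]}'; python3 nudge.py '{"motion":[[0.03, -0.002, 0, 0.001, 0], [0.03, 0, 0, 0, 0], [0.03, 0, 0, 0, 0]]}'; python3 t.py 15
```

```text
time: 28.02
tool_pos: [0.4774, 0.1679, 0.1176]
ee_rot: [-3.141, 0.005, 0.309]
wrist_force: [-0.6, 0.2, -1.3]
width: 0.0548
finger_force: 30.0
time: 28.27
tool_pos: [0.4777, 0.1679, 0.1167]
ee_rot: [-3.141, 0.001, 0.309]
wrist_force: [0.4, -0.3, -1.7]
width: 0.0547
finger_force: 30.0
time: 28.52
tool_pos: [0.4769, 0.1675, 0.1166]
ee_rot: [3.142, -0.002, 0.309]
wrist_force: [2.5, 1.3, -1.3]
width: 0.0547
finger_force: 30.0
[-0.0346 -0.0009  0.1166]
p 15 323 342 242 252 332.2625 246.6375
s 15 335 354 213 230 344.2 221.8
[0.004, 0.004] [ 0.0863 -0.0097  0.0962] theta 0.2355114881937361
```

```bash
python3 nudge.py '{"motion":[[0.03, 0.0005, 0, 0.0018, 0], [0.03, 0, 0, 0, 0], [0.03, 0, 0, 0, 0]]}'; python3 nudge.py '{"motion":[[0.03, 0, 0, 0.001, 0], [0.03, 0, 0, 0, 0]]}'
```

```text
time: 28.87
tool_pos: [0.4774, 0.1677, 0.1149]
ee_rot: [3.142, -0.002, 0.309]
wrist_force: [3.5, 1.5, 2.0]
width: 0.0547
finger_force: 30.0
time: 29.03
tool_pos: [0.4775, 0.1677, 0.1147]
ee_rot: [3.142, -0.003, 0.309]
wrist_force: [2.9, 1.1, 5.0]
width: 0.0549
finger_force: 30.0
```

Seated with light force. Release, rise and check.

```bash
python3 nudge.py '{"motion":[[0.08, 0, 0, 0, 0], [0.08, 0, 0, 0, 0], [0.08, 0, 0, 0, 0], [0.08, 0, 0, 0, 0], [0.08, 0, 0, 0, 0], [0.08, 0, 0, 0, 0], [0.08, 0, 0, -0.02, 0], [0.08, 0, 0, -0.035, 0], [0.08, 0, 0, -0.035, 0], [0.08, 0, 0, -0.035, 0], [0.08, 0, 0, -0.025, 0], [0.08, 0, 0, 0, 0], [0.08, 0, 0, 0, 0]]}'; python3 t.py 16
python3 - <<'E'
from h import *
from bench import robot
np.set_printoptions(precision=1,suppress=True)
w=snap(robot,"wrist","w16");p=load("pics/p16.npz");s=load("pics/s16.npz");sh=-np.r_[.002*UX,0]
th=.34
print("side: bottom R",[proj(p,plate(th,x,-.0275,.008)+sh) for x in(.004,.04,.102)],"plate R",[proj(p,plate(th,x,-.06,.008)+sh) for x in(0,.115)],"stop bar",[proj(p,plate(th,0,y,.09)+sh) for y in(.042,-.042)])
print("wrist plate",[proj(w,plate(th,x,y,.008)+sh,1) for x,y in((0,.06),(.115,.06),(.115,-.06),(0,-.06))],"stopbar",[proj(w,plate(th,0,y,.09)+sh,1) for y in(.042,-.042)])
def ch(h,s,v):
    if (h<8 or h>172) and s>110:return "R"
    if 18<=h<=32 and s>135:return "Y"
    if 8<=h<30 and s>45:return "W" if v>170 else "o" if v>110 else "x"
    if 105<h<125 and s>120:return "B"
    return "#" if v>200 else "." if v>100 else " "
h=cv2.cvtColor(p["color"],cv2.COLOR_BGR2HSV)
for y in range(238,310,2): print(y,"".join(ch(*map(int,h[y,x])) for x in range(248,345)))
h=cv2.cvtColor(w["color"],cv2.COLOR_BGR2HSV)
for y in range(88,320,6): print(y,"".join(ch(*map(int,h[y,x])) for x in range(230,404,2)))
E
```

```text
time: 30.12
tool_pos: [0.4773, 0.1676, 0.2651]
ee_rot: [3.141, -0.004, 0.309]
wrist_force: [-0.2, 0.0, 0.2]
width: 0.0802
finger_force: 0.0
[-0.0341 -0.001   0.2651]
p 16 308 342 233 252 324.2435897435897 242.65384615384616
s 16 335 358 210 230 346.4273504273504 220.04273504273505
[0.0013, 0.0013] [ 0.0723 -0.0013  0.1125] theta 0.3425684426175923
side: bottom R [array([284.5, 299.5]), array([296.1, 286.8]), array([315.5, 265.6])] plate R [array([295. , 308.1]), array([331.3, 267.5])] stop bar [array([246.5, 261.8]), array([276.6, 279.4])]
wrist plate [array([258.9, 260.4]), array([247.7, 155.3]), array([386.1, 154.9]), array([375.8, 260.2])] stopbar [array([268.1, 319.3]), array([366.4, 319.1])]
238 ###########################.ooWWWWWWWWWWWWWWWWWWWWoo....###....BBBBBBBBB#..WWW###################
240 ###########################.oooWWWWWWWWWWWWWWWWWWWoo..###..RRRR....BBBBBBBBB#..##################
242 ############################.ooWWWWWWWWWWWWWWWWWW...###...RRRRRoWWWo...BBBBBBBBB#################
244 #############################.ooWWWoWWWWWWooooooWW###....RRRRRRRWWWWWooo...BBBBBBBB#
[... 6162 characters left out ...]
ooxxxooxxxoxxxxxxxxxxxxxxxooooYYYYYYYYYYo............    
280      xxooooooooxxYYYYYYYYYYYYooooooooooooooxxxxxxxxxxxxoooooYYYYYYYYYYY............    
286   xx xxooooooooooYYY...oYYYYYYYYYYYYYYYYYYYYYYYYYYYYYYYYYYYYYYYYo...oYYW...........    
292 xxxxxxxooooooooooox... xoxooxxxx            . ................... ................     
298 xxx xxxxoooooooooox... xoooxxxxx              xxxx................................     
304 xxxxxxxoooooooooxxx.. xooooxxoxx              xxxxxxxxxxxxxx ............oooooooo..    
310 xxxxxxoooooooooooo   xxoxxxxxxxx               xxxxxxxxxxxxxxxxxxx  ..oooo...ooooooxx  
316 xxxxooooooooooooYYYYYYYYYYYYYYYYYYYYYYYYYYYYYYYYYYYYYYYYYYYYYYYYYYYYYYYYooooooooooooox
```

```bash
python3 -c "
from bench import robot
print(robot.close_job())"
```

```text
the job is handed in; nothing more can be done
None
```

I handed in the job at about 30 s: swivel on its mark, stop square, plate at about 20° and block centred flat against the stop; pressing the block down first sank the plate to about 11°, so I raised it again with the block on it, then lifted and re-laid the block, and the block measured 55 mm across, not the listed 68 mm.

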